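# Pack a kiln shelf between its props

### The arm

A 7-joint arm with a two-finger parallel gripper is mounted at the origin on the work surface. World frame = base frame: x ahead of the robot, y to its left, z up, the work surface at z = 0. Lengths are in m, angles in rad, forces in N, time in s.
With the tool pointing down it reaches from about 0.425 to 0.875 m from the base axis. Payload 4.7 kg.
Tool frame: the origin (TCP) lies at the very end of the fingers, on their centre line; the grasp point (between the pads) lies 19 mm behind it; z points along the fingers, y is the line along which they close (so a half turn about z gives the same grasp; the last joint's range is limited). The gripper opens to 87 mm and grips with 3 to 60 N. Pads are 19 mm wide; open, the fingers measure 117 mm over their backs; the gripper's body (75 mm by 190 mm) begins 51 mm behind the grasp point.
Start: joints at [1.305, 0.321, -0.07, 1.45, 0.023, 1.371, -0.057], TCP at [0.179, -0.625, 0.223] pointing down, gripper open.
Joint ranges: [-2.86, 2.86], [-0.3, 2.09], [-1.38, 1.24], [0.06, 2.45], [-1.56, 4.7], [0.09, 2.05], [-2.69, 2.69]. Speed limits (rad/s): [2.57, 2.57, 3.14, 3.14, 3.14, 3.14, 3.14].

### API

Orientations are given as a rotation vector (axis times angle).
In Python, from bench import ctrl, vision gives the robot as it stands.
- The arm moves only by the tool jog_arm, never from a script. Its argument "increments" is a list of rows, each an object of numbers: "tx", "ty", "tz": the shift along the tool's x, y, z in mm; "wx", "wy", "wz": the turn, a rotation vector about the tool's x, y, z in rad; "gripper": the opening, from 0 (shut) to 1 (fully open). In form: [{"tx": .., "ty": .., "tz": .., "wx": .., "wy": .., "wz": .., "gripper": ..}, ...]. A call has exactly 5 rows; each row is the pose to reach, as a shift and turn from the pose commanded when the call began, along the tool's axes at that moment; what a row does not reach only later rows make up. A row lasts 1/12 s, in which the tool goes at most 41.7 mm and 7.16 degrees, less where a joint would pass 70% of its speed; a pose out of reach is approached as far as the arm can. A call with a gripper value outside its range is refused whole. The fingers move at their own pace and stop on an object; "grip_force" is the grip in N (left out, the last holds). Time passes only in rows, so rows that repeat a pose let the fingers close, or fill a call up. It gives the time, the measured TCP pose, the force, the opening and the grip force at its end, in the units of the state.
- ctrl.get_state(): the state, without advancing time (a new reading comes with each control period).
- vision.get_image(name): name is "scene" or "top" or "wrist"; returns a dict with "color" (400x640x3 uint8, blue, green, red), "fx", "fy", "cx", "cy" (pixels), "extrinsics" (4x4, takes a point from world to camera coordinates). Camera axes: x right, y down, z forward; pixel columns grow to the right and rows downward; lengths in m; the calibration is good to about 2 mm. A picture is of the moment at which its call begins. There is no depth.
- ctrl.close_job(): hands the job in; it is judged then, once.
Trained networks look in the newest picture that a camera, given by its name, has taken for a name from the list of things; names that differ only in an ending like _2 or _b are one class to them, and where a whole thing is asked for, a point or a joint stands for the part that bears it (a point fixed in the world has none). Each returns a list of dicts, best first, with "conf" (0 to 1); they miss things now and then, are a little off and sometimes report something else, mostly with a low value. They report only what shows in the picture. A call takes as long as a camera call. They do not tell look-alikes from the thing itself.
- vision.spot_in(camera, thing): "bbox" ([left, top, right, bottom] in pixels, round what is visible of it).
The state is a dict: "time": time; "joint_positions": joint angles; "qd": joint speeds; "joint_torque": joint torques, N m; "position": TCP position; "tool_rot": TCP orientation; "ft_force": force on the tool from outside, world axes, zero at the start; "torque": the same for the moment, N m; "grip_width": opening from 0.0 (shut) to 1.0 (fully open); "grip_force": force on a finger pad.
Only numpy, scipy, OpenCV 4.12 (cv2) and the standard library are available. Lean on these libraries where they do the work, as an engineer would, in place of code of your own. Each camera call takes 0.05 s, during which the arm holds its last target. There are 200 camera calls.

### The job

Pack the kiln shelf from the ware board: stand the jar midway between the two props and put its own lid on it (the smaller lid), stand the beaker straight in front of the square prop (on the robot's side) and the bud vase straight behind the round prop (on the far side), each in line with its prop along the shelf's short edges and with a gap of about 3 cm to it. All must stand upright on the shelf, set down gently and not dropped, with the lid seated in the jar's mouth; do not shift the props, and leave the bowl and the wide lid where they are on the board.

Things in the scene. Friction and masses are not known exactly. Their poses are not given: they have to be found in the camera images.
- kiln_shelf: Kiln shelf: pale flat slab fixed on the table, 240 (x) x 300 (y) x 16 mm thick, lying left or right of the middle. Origin: centre of its underside, on the table (z = 0); its top is 16 mm above. +x points away from the robot (to within about 12 degrees), +y to the robot's left; front = its -x side (long edge nearest the robot), back = its +x side. Two props stand on it, on its y centre line, about 210 mm apart.
- ware_board: Plywood ware board fixed on the table on the other side, 230 (x) x 330 (y) x 16 mm thick; origin at the centre of its underside, top 16 mm above; same axes as the shelf, turned by up to 12 degrees. It carries the six pieces of ware in two rows of three. Other studio equipment stands only along the table's edges, more than 0.5 m to the sides (up to 0.2 m high) or beyond x = 0.74 m (under 0.2 m high).
- square_prop: Kiln prop, square: grey block 36 x 36 mm, 75 mm tall, a dark square hole drawn on its top; stands loose on the kiln shelf near its left or right end, its faces parallel to the shelf's edges and its axes parallel to the shelf's. Origin: centre of its underside. 0.2 kg.
- round_prop: Kiln prop, round: grey cylinder 38 mm in diameter, 50 mm tall, a dark round hole drawn on its top; stands loose on the kiln shelf near the other end. Its axes are parallel to the shelf's. Origin: centre of its underside. 0.13 kg.
- jar: All ware is unglazed, terracotta-coloured and starts upright on the ware board; the six pieces there (jar, lid, beaker, bud vase, bowl, wide lid) swap places from start to start, their centres at least about 100 mm apart. Jar: round, squat, open-topped, 70 mm tall, 48 mm in diameter at the foot, 62 to 64 mm from 20 to 45 mm up (to be gripped there from outside), 58 mm at the rim; mouth 50 mm wide. Origin: centre of its underside, z up. 0.2 kg.
- lid: The jar's lid: the smaller of the two lids. Flange 62 mm in diameter, from 8 to 13 mm above its origin, its top rising to 16 mm at the knob; plain round knob 18 mm in diameter from 16 to 38 mm (grip it there); below the flange a locating plug 42 mm in diameter and 8 mm deep, narrowing to 36 mm at its foot, that drops into the jar's mouth with 4 mm clearance all round. Origin: centre of the plug's underside, z up; seated, it lies 62 mm above the jar's origin. 0.08 kg.
- beaker: Beaker: slender, open-topped, 95 mm tall, 40 mm in diameter at the foot, 45 mm at mid-height, 52 mm at the rim, wall 3.5 mm. Origin: centre of its underside, z up. 0.15 kg.
- bud_vase: Bud vase: 85 mm tall, solid, belly 52 mm in diameter at 30 mm height, slim neck 20 to 22 mm in diameter from 58 to 78 mm height, lip 26 mm, with a dark mouth drawn on top. Grip it by the neck or the belly. Origin: centre of its underside, z up. 0.17 kg.
- bowl: Small wide open bowl, 90 mm in diameter at the rim, 42 mm tall; not part of the job. Origin: centre of its underside.
- wide_lid: The wider lid, of the same form as the jar's lid but 92 mm in diameter, 38 mm tall over the knob; it belongs to another pot and is not part of the job. Origin: centre of its underside.
There are look-alikes about, which are no part of the job. What is shaped like the square_prop but green is not meant.

How it is judged:
By the outcome, as a careful person would: the job done as asked, in the order asked, and still so for the second after the job is handed in, with the robot touching nothing.
It also fails if it takes over 118 s, if anything falls off the work surface, if the arm or the gripper's body presses on something with over 40 N, if the wrist force passes 120 N, or if a joint passes its speed limit or range.

## Working session

There is one attempt and no reset: what is moved stays moved. The work goes in short steps, Python scripts to look and compute and a tool call to move; the robot and the scene stay as the last step left them, time stands still between calls to the robot, and variables do not carry over. Pictures are saved under pics/ and viewed, at most 17 in all, crops included, and the job is handed in when it is done.

Besides the shell and the picture viewer there is one more tool, called after ">>>" by a JSON object that holds its "method" and its "body". jog_arm: Moves the arm, as the interface text tells. Its arguments: {"type":"object","properties":{"increments":{"type":"array"},"grip_force":{"type":"number"}},"required":["increments"]}

```bash
mkdir -p pics; ls
cat > h.py <<'E'
import numpy as np, cv2, json
from bench import ctrl, vision
from scipy.spatial.transform import Rotation as R
def cam(im):
    E=np.array(im["extrinsics"]);K=np.array([[im["fx"],0,im["cx"]],[0,im["fy"],im["cy"]],[0,0,1]]);return E,K
def ray(im,u,v,z):
    E,K=cam(im);d=E[:3,:3].T@np.linalg.solve(K,[u,v,1]);o=-E[:3,:3].T@E[:3,3]
    return o+d*(z-o[2])/d[2]
def proj(im,p):
    E,K=cam(im);q=K@(E[:3,:3]@np.asarray(p)+E[:3,3]);return q[:2]/q[2]
E
python3 - <<'E'
from h import *
for c in ["top","scene"]:
    im=vision.get_image(c);cv2.imwrite(f"pics/{c}0.png",im["color"])
    E,K=cam(im);print(c,K.tolist(),(-E[:3,:3].T@E[:3,3]).round(3))
    for t in ["square_prop","round_prop","jar","lid","beaker","bud_vase","bowl","wide_lid","kiln_shelf","ware_board"]:
        print(t,[(np.round(d["bbox"],0).tolist(),round(d["conf"],2)) for d in vision.spot_in(c,t)[:3]])
s=ctrl.get_state();print(s)
E
```

```text
pics
top [[416.01943627653014, 0.0, 320.5147340404925], [0.0, 416.01943627653014, 200.62814923804342], [0.0, 0.0, 1.0]] [ 0.383 -0.026  1.192]
square_prop [([446.0, 191.0, 467.0, 208.0], 0.81), ([404.0, 196.0, 421.0, 217.0], 0.64)]
round_prop [([332.0, 203.0, 346.0, 218.0], 0.5)]
jar [([172.0, 169.0, 200.0, 192.0], 0.71)]
lid [([218.0, 168.0, 246.0, 190.0], 0.92)]
beaker [([176.0, 218.0, 206.0, 235.0], 0.79), ([172.0, 153.0, 298.0, 249.0], 0.35)]
bud_vase [([269.0, 207.0, 290.0, 223.0], 0.66)]
bowl [([221.0, 201.0, 254.0, 232.0], 0.65)]
wide_lid [([256.0, 158.0, 285.0, 188.0], 0.73)]
kiln_shelf [([316.0, 166.0, 432.0, 256.0], 0.81)]
ware_board [([270.0, 206.0, 291.0, 222.0], 0.3)]
scene [[499.2030441982419, 0.0, 326.8068932192324], [0.0, 499.2030441982419, 205.36280103832706], [0.0, 0.0, 1.0]] [ 1.126 -0.843  0.743]
square_prop [([229.0, 244.0, 256.0, 287.0], 0.82), ([192.0, 291.0, 223.0, 334.0], 0.61)]
round_prop [([293.0, 212.0, 309.0, 234.0], 0.82), ([385.0, 179.0, 411.0, 194.0], 0.5)]
jar [([404.0, 146.0, 426.0, 169.0], 0.8), ([311.0, 152.0, 431.0, 232.0], 0.31)]
lid [([386.0, 17
[... 359 characters left out ...]
': 1.1, 'joint_positions': array([ 1.30510593,  0.32096775, -0.07010197,  1.45048483,  0.02264261,
        1.37076629, -0.0569106 ]), 'qd': array([ 0.00019824, -0.00069691, -0.00027964, -0.00037438,  0.00017426,
        0.00026896, -0.00130626]), 'joint_torque': array([ 1.28884353e-04, -4.91115761e+01, -4.03180020e-01, -3.12775147e+01,
       -6.36706548e-02,  3.38022562e-02,  4.41038617e-05]), 'position': array([ 0.17947477, -0.62477365,  0.22261515]), 'tool_rot': array([ 3.11072522e+00,  4.38066028e-01, -9.28883715e-05]), 'ft_force': array([-1.03050253, -0.05299337,  1.27720642]), 'torque': array([ 0.08764637,  0.02108493, -0.00581467]), 'grip_force': 0.0, 'grip_width': 1.0013247705418182}
```

View pics/top0.png

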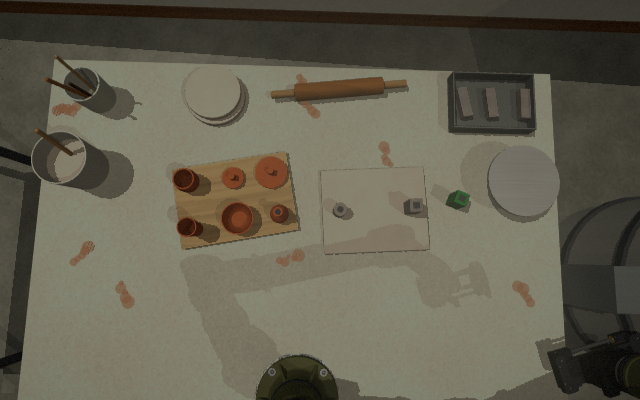

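View pics/scene0.png

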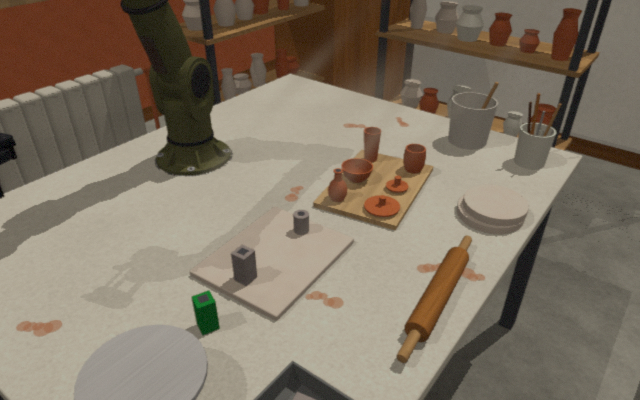

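The top view shows the board on the left, around (236,200), and the shelf on the right, around (375,210). The round prop is at (340,210) and the square prop at (415,206). The green look-alike is at (459,200), off the shelf. On the board: jar (186,180), lid (233,178), wide lid (271,172), beaker (190,227), bowl (238,218), vase (279,214).

```bash
cat >> h.py <<'E'
from scipy.optimize import least_squares
P={"jar":[(24,0),(31,20),(32,32),(31,45),(29,70)],"lid":[(18,0),(21,8),(31,8),(31,13),(9,16),(9,38)],
"beaker":[(20,0),(22.5,48),(26,95)],"bud_vase":[(19,0),(26,30),(11,58),(10,70),(13,80),(13,85)],
"round_prop":[(19,0),(19,50)],"wide_lid":[(33,0),(46,8),(46,13),(9,16),(9,38)],"bowl":[(22,0),(45,42)]}
def pts(t,x,y,z0,yaw=0):
    if t=="square_prop":
        c=np.array([[a,b,h] for a in(-.018,.018) for b in(-.018,.018) for h in(0,.075)])
        c[:,:2]=c[:,:2]@np.array([[np.cos(yaw),np.sin(yaw)],[-np.sin(yaw),np.cos(yaw)]]);return c+[x,y,z0]
    a=np.linspace(0,2*np.pi,48)
    return np.concatenate([np.c_[x+r/1e3*np.cos(a),y+r/1e3*np.sin(a),0*a+z0+h/1e3] for r,h in P[t]])
def bb(im,p):
    E,K=cam(im);q=(K@(E[:3,:3]@p.T+E[:3,3:])).T;q=q[:,:2]/q[:,2:];return np.r_[q.min(0),q.max(0)]
def fit(t,obs,x0,z0=.016,yaw=0):
    f=lambda v:np.concatenate([(bb(im,pts(t,v[0],v[1],z0,yaw))-b) for im,b in obs])
    r=least_squares(f,x0,loss="soft_l1",diff_step=1e-4);return r.x,f(r.x)
def quad(im,mask,z=.016):
    c=max(cv2.findContours(mask,cv2.RETR_EXTERNAL,cv2.CHAIN_APPROX_NONE)[0],key=cv2.contourArea)
    w=np.array([ray(im,u,v,z)[:2] for u,v in c[:,0]],np.float32)
    return cv2.minAreaRect(w*1000)
def go(x,y,z,yaw):
    "tool-frame delta (mm, rad) from measured pose to a pointing-down target"
    s=ctrl.get_state();r0=R.from_rotvec(s["tool_rot"])
    r1=R.from_matrix([[np.cos(yaw),np.sin(yaw),0],[np.sin(yaw),-np.cos(yaw),0],[0,0,-1]])
    print("t",(r0.inv().apply(np.array([x,y,z])-s["position"])*1e3).round(1),"w",(r0.inv()*r1).as_rotvec().round(3),"at",s["position"].round(4),"F",s["ft_force"].round(1),"g",round(s["grip_width"],3),round(s["grip_force"],1),"t",round(s["time"],1))
E
python3 - <<'E'
from h import *
ims={c:vision.get_image(c) for c in("top","scene")}
for t in ["square_prop","round_prop","jar","lid","beaker","bud_vase","bowl","wide_lid"]:
    obs=[]
    for c in ims:
        D=vision.spot_in(c,t)
        if t=="square_prop": D=[d for d in D if (d["bbox"][0]<430 if c=="top" else d["bbox"][1]<280)]
        if D: obs.append((ims[c],np.array(D[0]["bbox"])))
    b=obs[0][1];x0=ray(obs[0][0],(b[0]+b[2])/2,(b[1]+b[3])/2,.05)[:2]
    v,r=fit(t,obs,x0);print(t,v.round(4),np.hypot(*v).round(3),r.round(1))
im=ims["top"];g=cv2.cvtColor(im["color"],cv2.COLOR_BGR2HSV)
print([g[r,c].tolist() for r,c in((240,350),(180,360),(270,360),(200,210),(238,260),(300,330))])
h=g.copy()
m=((g[...,1]>90)&(g[...,0]<25)).astype(np.uint8)*255;m[:145]=0;m[255:]=0;m[:,:150]=0;m[:,305:]=0
m=cv2.morphologyEx(m,cv2.MORPH_OPEN,np.ones((5,5)));print("board",quad(im,m))
for c in((320,169),(425,167),(429,249),(323,254)): print(ray(im,*c,.016).round(3))
big=cv2.resize(im["color"][140:270,300:460],None,fx=5,fy=4.5,interpolation=cv2.INTER_CUBIC);cv2.imwrite("pics/shelf.png",cv2.convertScaleAbs(big,alpha=1.3))
E
```

```text
square_prop [ 0.5224 -0.3112] 0.608 [ 0.3  4.6 -0.1 -0.5  0.4  1.1 -0.  -0.3]
round_prop [0.5049 0.1137] 0.518 [-77.5  -0.7 -79.   -0.7 -57.7  25.4 -67.9  21.1]
jar [0.584  0.3134] 0.663 [ 3.2  0.6 -0.5  0.5  2.7 -1.8  0.2  0.7]
lid [0.5958 0.1902] 0.625 [ 3.6 -1.6 -2.3  0.8  1.5  0.9 -6.1 -1.6]
beaker [0.4507 0.2897] 0.536 [ 0.   0.4 -0.1  0.9  4.1  1.8 -0.   0.9]
bud_vase [0.4972 0.0632] 0.501 [ 1.6 -2.9 -2.4  1.5 -0.5 -2.2  0.4  1.4]
bowl [0.4814 0.1731] 0.512 [-0.  -0.7  2.3  3.6  0.1 -2.3  1.  -0.2]
wide_lid [0.6121 0.0854] 0.618 [ 0.8  0.9  0.5 -1.8  0.4 -2.1  0.1 -1.2]
[[20, 58, 128], [25, 46, 134], [25, 44, 134], [18, 119, 126], [36, 38, 134], [26, 46, 132]]
board ((536.4156494140625, 193.59976196289062), (230.35586547851562, 335.06451416015625), 10.80727767944336)
[ 0.631 -0.051  0.016]
[ 0.644 -0.355  0.016]
[ 0.408 -0.363  0.016]
[ 0.388 -0.064  0.016]
```

View pics/shelf.png

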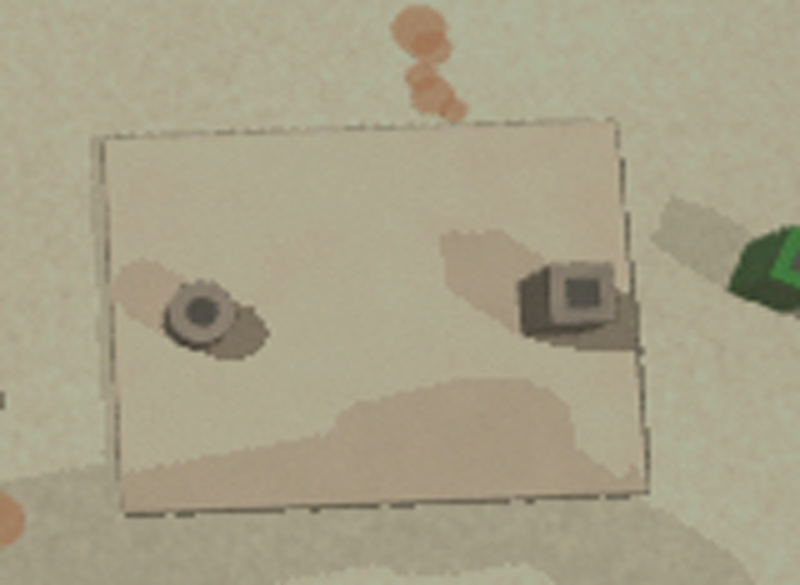

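The crop shows the shelf outline clearly. The round prop's top is at about (200,311) and the square prop's top at about (583,292). The shelf yaw is about +3° and the board yaw about +11°. Next I'll go over the shelf with the wrist camera.

Run:
```python
from h import *
im=vision.get_image("top")
print(ray(im,300+200/5,140+311/4.5,.066).round(4),ray(im,300+583/5,140+292/4.5,.091).round(4))
c=np.array([ray(im,300+u/5,140+v/4.5,.016)[:2] for u,v in((107,138),(615,120),(648,492),(125,515))]);print(c.round(3),c.mean(0),[np.degrees(np.arctan2(*(d))) .round(1) for d in((c[1]-c[0]),(c[2]-c[3]))],[np.degrees(np.arctan2(d[1],d[0])).round(1) for d in(c[0]-c[3],c[1]-c[2])])
im=vision.get_image("wrist");E,K=cam(im);o=-E[:3,:3].T@E[:3,3];print(K,o,E[2,:3]);cv2.imwrite("pics/w0.png",im["color"])
go(.47,-.21,.33,.05)
```

```text
[ 0.51   -0.1062  0.066 ] [ 0.5232 -0.3101  0.091 ]
[[ 0.626 -0.055]
 [ 0.645 -0.349]
 [ 0.407 -0.365]
 [ 0.387 -0.069]] [ 0.51612503 -0.20963819] [np.float64(176.3), np.float64(176.1)] [np.float64(3.5), np.float64(3.8)]
[[337.59102442   0.         327.27392991]
 [  0.         337.59102442 197.26401116]
 [  0.           0.           1.        ]] [ 0.24727557 -0.60514649  0.38482206] [-0.24742388 -0.07109646 -0.96629536]
t [ 393.8 -318.4 -107.5] w [0.   0.   0.23] at [ 0.1795 -0.6248  0.2226] F [-0.4  0.  -0.2] g 1.001 0.0 t 2.1
```

>>> {"method": "jog_arm", "body": {"increments": [{"tx": 30,"ty": -24,"tz": -10},{"tx": 60,"ty": -48,"tz": -21},{"tx": 90,"ty": -72,"tz": -32},{"tx": 120,"ty": -96,"tz": -43},{"tx": 150,"ty": -120,"tz": -54}]}}

```text
validation failed for argument at $.in...
```

>>> {"method": "jog_arm", "body": {"increments": [{"tx": 30,"ty": -24,"tz": -11},{"tx": 60,"ty": -48,"tz": -22},{"tx": 90,"ty": -72,"tz": -33},{"tx": 120,"ty": -96,"tz": -43},{"tx": 150,"ty": -120,"tz": -53}]}}

```text
validation failed for argument at $.in...
```

>>> {"method": "jog_arm", "body": {"increments": [{"tx": 32,"ty": -26,"wz": 0.08},{"tx": 64,"ty": -52,"wz": 0.16},{"tx": 94,"ty": -78,"wz": 0.21},{"tx": 94,"ty": -78,"wz": 0.21},{"tx": 94,"ty": -78,"wz": 0.21}]}}

```text
validation failed for argument at $.in...
```

```bash
cat >> h.py <<'E'
def look(names,guess,z0=.016,yaw=0,save=None):
    im=vision.get_image("wrist")
    if save: cv2.imwrite(save,im["color"])
    for t in names:
        g=guess[t];pr=bb(im,pts(t,*g,z0,yaw));D=vision.spot_in("wrist",t)
        D=[d for d in D if np.hypot(*((np.array(d["bbox"])-pr).reshape(2,2).mean(0)))<40]
        if not D: print(t,"none",pr.round());continue
        v,r=fit(t,[(im,np.array(D[0]["bbox"]))],g,z0,yaw);print(t,v.round(4),round(D[0]["conf"],2),r.round(1))
    return im
E
python3 - <<'E'
from h import *
im=look(["square_prop","round_prop"],{"square_prop":(.523,-.31),"round_prop":(.51,-.106)},yaw=.066,save="pics/w1.png")
go(.47,.20,.30,.19)
E
```

```text
square_prop none [ -67. -572.   89. -309.]
round_prop none [-370. -598. -183. -390.]
t [ 507.  -712.4  -77.5] w [0.   0.   0.09] at [ 0.1795 -0.6247  0.2226] F [-0.2 -0.3  0.6] g 1.003 0.0 t 2.2
```

View pics/w1.png

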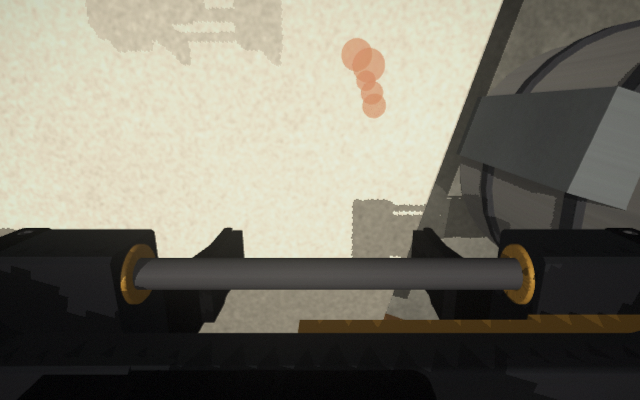

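The moves were refused, probably because every field is required. The picture shows the gripper in its lower half and only table ahead of it.

>>> {"method": "jog_arm", "body": {"increments": [{"tx": 30,"ty": -24,"tz": -10,"wx": 0,"wy": 0,"wz": 0,"gripper": 1},{"tx": 60,"ty": -48,"tz": -21,"wx": 0,"wy": 0,"wz": 0,"gripper": 1},{"tx": 90,"ty": -72,"tz": -32,"wx": 0,"wy": 0,"wz": 0,"gripper": 1},{"tx": 120,"ty": -96,"tz": -43,"wx": 0,"wy": 0,"wz": 0,"gripper": 1},{"tx": 150,"ty": -120,"tz": -54,"wx": 0,"wy": 0,"wz": 0,"gripper": 1}]}}

```text
time: 2.67
position: [0.2913, -0.4664, 0.2772]
tool_rot: [3.11, 0.438, -0.0]
ft_force: [1.3, -0.2, -0.1]
grip_width: 0.994
grip_force: 0.0
```

>>> {"method": "jog_arm", "body": {"increments": [{"tx": 30,"ty": -24,"tz": -11,"wx": 0,"wy": 0,"wz": 0,"gripper": 1},{"tx": 60,"ty": -48,"tz": -22,"wx": 0,"wy": 0,"wz": 0,"gripper": 1},{"tx": 90,"ty": -72,"tz": -33,"wx": 0,"wy": 0,"wz": 0,"gripper": 1},{"tx": 120,"ty": -96,"tz": -43,"wx": 0,"wy": 0,"wz": 0,"gripper": 1},{"tx": 150,"ty": -120,"tz": -53,"wx": 0,"wy": 0,"wz": 0,"gripper": 1}]}}

```text
time: 3.08
position: [0.4023, -0.3095, 0.3305]
tool_rot: [3.11, 0.438, 0.001]
ft_force: [0.5, 0.1, 0.6]
grip_width: 0.996
grip_force: 0.0
```

>>> {"method": "jog_arm", "body": {"increments": [{"tx": 32,"ty": -26,"tz": 0,"wx": 0,"wy": 0,"wz": 0.08,"gripper": 1},{"tx": 64,"ty": -52,"tz": 0,"wx": 0,"wy": 0,"wz": 0.16,"gripper": 1},{"tx": 70,"ty": -78,"tz": 0,"wx": 0,"wy": 0,"wz": 0.21,"gripper": 1},{"tx": 70,"ty": -78,"tz": 0,"wx": 0,"wy": 0,"wz": 0.21,"gripper": 1},{"tx": 70,"ty": -78,"tz": 0,"wx": 0,"wy": 0,"wz": 0.21,"gripper": 1}]}}

```text
time: 3.5
position: [0.4478, -0.2153, 0.33]
tool_rot: [3.138, 0.116, 0.001]
ft_force: [0.1, -1.0, 0.3]
grip_width: 1.002
grip_force: 0.0
```

Run:
```python
from h import *
im=look(["square_prop","round_prop"],{"square_prop":(.523,-.31),"round_prop":(.51,-.106)},yaw=.066,save="pics/w2.png")
go(.42,.18,.33,.19)
```

```text
square_prop [ 0.522  -0.3092] 0.65 [-3.6  2.6  1.3 -3.1]
round_prop [ 0.511  -0.1074] 0.69 [-1.3  0.8  1.8 -0.8]
t [ 3.000e-01 -3.995e+02 -8.000e-01] w [ 0.001  0.    -0.123] at [ 0.4466 -0.2186  0.3295] F [-0.3 -0.7 -0.7] g 1.007 0.0 t 3.6
```

View pics/w2.png

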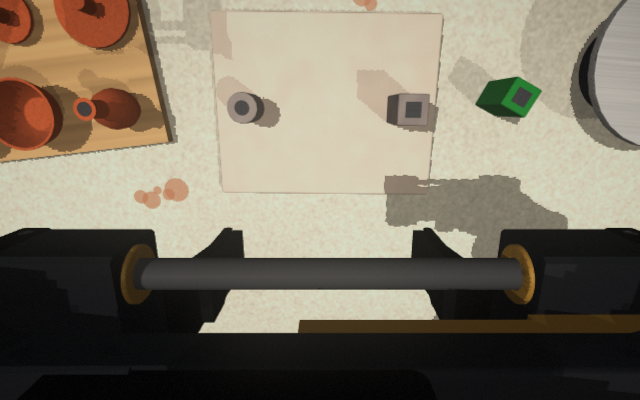

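The shelf is in view with the round prop's hole at (242,108) and the square prop's hole at (413,110). The shelf corners are at about (212,12), (442,14), (428,192) and (222,192).

Run:
```python
from h import *
im=vision.get_image("wrist")
g=cv2.cvtColor(im["color"],cv2.COLOR_BGR2GRAY)
for (u,v),z in(((242,108),.066),((413,110),.091)):
    w=g[v-9:v+10,u-9:u+10].astype(float);m=(w<w.min()+25);yy,xx=np.nonzero(m);c=(u-9+xx.mean(),v-9+yy.mean());print(c,m.sum(),ray(im,*c,z).round(4))
c=np.array([ray(im,u,v,.016)[:2] for u,v in((212,12),(442,14),(428,192),(222,192))]);print(c.round(3),c.mean(0),[np.degrees(np.arctan2(-d[0],d[1])) .round(1) for d in((c[0]-c[1]),(c[3]-c[2]))],[np.degrees(np.arctan2(d[1],d[0])).round(1) for d in(c[0]-c[3],c[1]-c[2])])
```

```text
(np.float64(238.63815789473685), np.float64(106.73026315789474)) 152 [ 0.5103 -0.106   0.066 ]
(np.float64(410.6790697674419), np.float64(107.84186046511628)) 215 [ 0.5228 -0.3093  0.091 ]
[[ 0.624 -0.06 ]
 [ 0.641 -0.352]
 [ 0.408 -0.368]
 [ 0.388 -0.069]] [ 0.51539981 -0.21217405] [np.float64(3.4), np.float64(3.9)] [np.float64(2.4), np.float64(3.9)]
```

>>> {"method": "jog_arm", "body": {"increments": [{"tx": 0,"ty": -41,"tz": 0,"wx": 0,"wy": 0,"wz": 0,"gripper": 1},{"tx": 0,"ty": -82,"tz": 0,"wx": 0,"wy": 0,"wz": 0,"gripper": 1},{"tx": 0,"ty": -123,"tz": 0,"wx": 0,"wy": 0,"wz": 0,"gripper": 1},{"tx": 0,"ty": -164,"tz": 0,"wx": 0,"wy": 0,"wz": 0,"gripper": 1},{"tx": 0,"ty": -205,"tz": 0,"wx": 0,"wy": 0,"wz": 0,"gripper": 1}]}}

```text
time: 4.12
position: [0.4326, -0.012, 0.3296]
tool_rot: [3.14, 0.105, 0.001]
ft_force: [1.1, -0.4, -0.8]
grip_width: 1.002
grip_force: 0.0
```

>>> {"method": "jog_arm", "body": {"increments": [{"tx": 0,"ty": -40,"tz": 0,"wx": 0,"wy": 0,"wz": -0.04,"gripper": 1},{"tx": 0,"ty": -80,"tz": 0,"wx": 0,"wy": 0,"wz": -0.08,"gripper": 1},{"tx": 0,"ty": -120,"tz": 0,"wx": 0,"wy": 0,"wz": -0.12,"gripper": 1},{"tx": 0,"ty": -160,"tz": 0,"wx": 0,"wy": 0,"wz": -0.12,"gripper": 1},{"tx": 0,"ty": -195,"tz": 0,"wx": 0,"wy": 0,"wz": -0.12,"gripper": 1}]}}

```text
time: 4.53
position: [0.4192, 0.1837, 0.3299]
tool_rot: [3.128, 0.296, 0.002]
ft_force: [-0.0, 0.1, 0.5]
grip_width: 1.002
grip_force: 0.0
```

Run:
```python
from h import *
G={"jar":(.584,.313),"lid":(.596,.19),"beaker":(.451,.29),"bud_vase":(.497,.063),"bowl":(.481,.173),"wide_lid":(.612,.085)}
im=look(list(G),G,save="pics/w3.png")
go(.584,.313,.2,.19)
```

```text
jar [0.5502 0.3134] 0.65 [-1.3 -1.2  2.  28.2]
lid [0.5883 0.1956] 0.78 [ 1.7 -2.7 -1.7  7. ]
beaker none [215. 101. 270. 149.]
bud_vase [0.4946 0.0617] 0.93 [-0.9 -0.6  0.7  0.7]
bowl [0.4804 0.1748] 0.81 [-0.2 -1.3  0.2  2.1]
wide_lid [0.5957 0.0834] 0.9 [ 1.1 -2.3 -1.1 15.3]
t [ 185.7 -100.6  129.3] w [ 0.     0.    -0.004] at [0.4201 0.1798 0.3294] F [ 0.7  0.6 -1. ] g 1.0 0.0 t 4.9
```

View pics/w3.png

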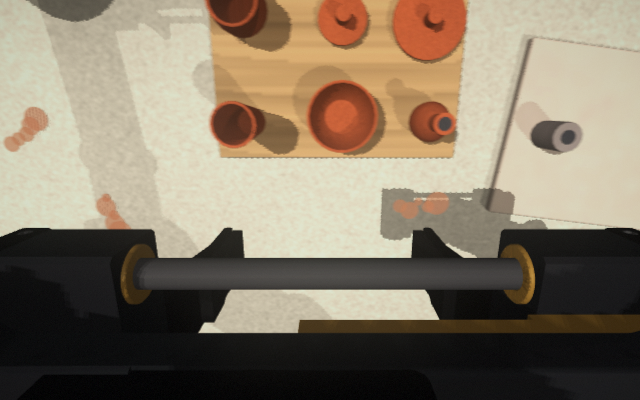

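The board is in view with beaker (236,124), bowl (343,117), vase (433,123), lid (343,18) and wide lid (430,20). The jar is cut off at the top, at (238,10), so I'll go closer over it.

>>> {"method": "jog_arm", "body": {"increments": [{"tx": 20,"ty": -22,"tz": 18,"wx": 0,"wy": 0,"wz": 0,"gripper": 1},{"tx": 40,"ty": -44,"tz": 36,"wx": 0,"wy": 0,"wz": 0,"gripper": 1},{"tx": 60,"ty": -66,"tz": 54,"wx": 0,"wy": 0,"wz": 0,"gripper": 1},{"tx": 80,"ty": -88,"tz": 70,"wx": 0,"wy": 0,"wz": 0,"gripper": 1},{"tx": 95,"ty": -105,"tz": 80,"wx": 0,"wy": 0,"wz": 0,"gripper": 1}]}}

```text
time: 5.3
position: [0.4945, 0.3021, 0.2465]
tool_rot: [3.128, 0.292, -0.005]
ft_force: [-0.2, -2.1, 0.5]
grip_width: 0.997
grip_force: 0.0
```

Run:
```python
from h import *
G={"jar":(.584,.313),"lid":(.592,.193),"beaker":(.451,.29)}
im=look(list(G),G,save="pics/w4.png")
im=look(list(G),G)
for t in G: print(t,bb(im,pts(t,*G[t],.016)).round())
go(.584,.313,.2,.19)
```

```text
jar [0.5808 0.318 ] 0.97 [-0.2 -0.2  0.2  0.3]
lid [0.5956 0.1967] 0.67 [-0.3 -1.1  0.3  1.5]
beaker [0.4509 0.2933] 0.69 [ 1.1 -3.1 -1.1  1.2]
jar [0.5811 0.3184] 0.85 [ 1.2 -0.3 -1.2  0.3]
lid [0.5959 0.1983] 0.78 [ 1.6 -2.  -1.5  2.7]
beaker [0.4513 0.2945] 0.95 [ 0.2 -2.9 -0.2  1.3]
jar [302.  49. 366. 118.]
lid [413.  71. 472. 130.]
beaker [304. 188. 359. 257.]
t [91.   5.7 50.7] w [ 0.002 -0.002 -0.003] at [0.4935 0.3017 0.2505] F [-0.  -0.3  1.1] g 1.002 0.0 t 5.7
```

View pics/w4.png

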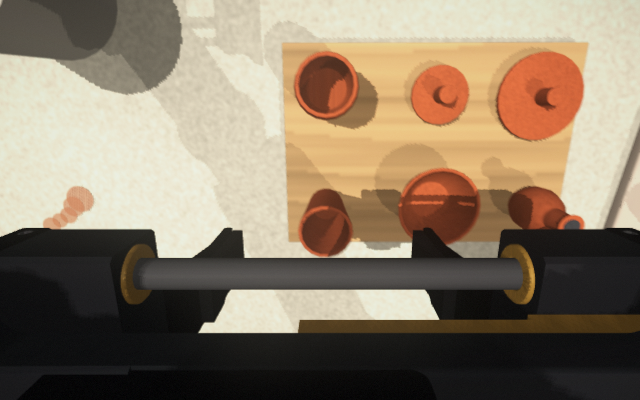

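Close up, the jar is at (326,85), the lid at (440,95) and the beaker at (327,225). The two fits agree to within 1–2 mm. I'll grasp the jar now.

>>> {"method": "jog_arm", "body": {"increments": [{"tx": 30,"ty": 0,"tz": 20,"wx": 0,"wy": 0,"wz": 0,"gripper": 1},{"tx": 60,"ty": 0,"tz": 45,"wx": 0,"wy": 0,"wz": 0,"gripper": 1},{"tx": 89,"ty": 0,"tz": 70,"wx": 0,"wy": 0,"wz": 0,"gripper": 1},{"tx": 89,"ty": 0,"tz": 90,"wx": 0,"wy": 0,"wz": 0,"gripper": 1},{"tx": 89,"ty": 0,"tz": 95,"wx": 0,"wy": 0,"wz": 0,"gripper": 1}]}}

```text
time: 6.12
position: [0.5804, 0.3168, 0.1507]
tool_rot: [3.125, 0.292, -0.008]
ft_force: [-1.3, -0.5, -0.5]
grip_width: 0.997
grip_force: 0.0
```

```bash
python3 -c "
from h import *
go(.581,.318,.033,.19)"
```

```text
t [  1.4  -1.3 117.7] w [ 0.002  0.005 -0.004] at [0.5804 0.3168 0.1507] F [-1.3 -0.5 -0.5] g 0.997 0.0 t 6.1
```

>>> {"method": "jog_arm", "body": {"increments": [{"tx": 1,"ty": -1,"tz": 28,"wx": 0,"wy": 0,"wz": 0,"gripper": 1},{"tx": 1,"ty": -1,"tz": 56,"wx": 0,"wy": 0,"wz": 0,"gripper": 1},{"tx": 1,"ty": -1,"tz": 84,"wx": 0,"wy": 0,"wz": 0,"gripper": 1},{"tx": 1,"ty": -1,"tz": 108,"wx": 0,"wy": 0,"wz": 0,"gripper": 1},{"tx": 1,"ty": -1,"tz": 117,"wx": 0,"wy": 0,"wz": 0,"gripper": 1}]}}

```text
time: 6.53
position: [0.5797, 0.319, 0.036]
tool_rot: [3.125, 0.297, -0.004]
ft_force: [-0.0, -0.6, 0.8]
grip_width: 1.001
grip_force: 0.0
```

>>> {"method": "jog_arm", "body": {"increments": [{"tx": 0,"ty": 0,"tz": 0,"wx": 0,"wy": 0,"wz": 0,"gripper": 0.5},{"tx": 0,"ty": 0,"tz": 0,"wx": 0,"wy": 0,"wz": 0,"gripper": 0.5},{"tx": 0,"ty": 0,"tz": 0,"wx": 0,"wy": 0,"wz": 0,"gripper": 0.5},{"tx": 0,"ty": 0,"tz": 0,"wx": 0,"wy": 0,"wz": 0,"gripper": 0.5},{"tx": 0,"ty": 0,"tz": 0,"wx": 0,"wy": 0,"wz": 0,"gripper": 0.5}], "grip_force": 15}}

```text
time: 6.95
position: [0.5822, 0.3211, 0.0395]
tool_rot: [3.127, 0.297, 0.004]
ft_force: [0.2, -0.9, 7.9]
grip_width: 0.711
grip_force: 15.6
```

```bash
python3 -c "
from h import *
go(.581,.318,.033,.19)"
```

```text
t [-1.8  2.9  6.5] w [ 0.    -0.003 -0.001] at [0.5822 0.3211 0.0395] F [ 0.2 -0.9  7.9] g 0.711 15.6 t 7.0
```

The closed gripper is riding up the jar's upper slope: z rose and there is 8 N upward on the tool. I'll re-grip lower, at the widest part.

>>> {"method": "jog_arm", "body": {"increments": [{"tx": 0,"ty": 0,"tz": 0,"wx": 0,"wy": 0,"wz": 0,"gripper": 0.85},{"tx": 0,"ty": 0,"tz": 0,"wx": 0,"wy": 0,"wz": 0,"gripper": 0.85},{"tx": 0,"ty": 0,"tz": 2,"wx": 0,"wy": 0,"wz": 0,"gripper": 0.85},{"tx": 0,"ty": -1,"tz": 5,"wx": 0,"wy": 0,"wz": 0,"gripper": 0.85},{"tx": 0,"ty": -1,"tz": 6,"wx": 0,"wy": 0,"wz": 0,"gripper": 0.85}]}}

```text
time: 7.37
position: [0.5803, 0.3221, 0.0306]
tool_rot: [3.127, 0.298, -0.002]
ft_force: [0.1, 0.2, -0.1]
grip_width: 0.843
grip_force: 0.0
```

```bash
python3 -c "
from h import *
go(.581,.319,.028,.19)"
```

```text
t [0.1 3.2 2.6] w [0.    0.001 0.   ] at [0.5803 0.3221 0.0306] F [ 0.1  0.2 -0.1] g 0.843 0.0 t 7.4
```

>>> {"method": "jog_arm", "body": {"increments": [{"tx": 0,"ty": 1,"tz": 2,"wx": 0,"wy": 0,"wz": 0,"gripper": 0.85},{"tx": 0,"ty": 1,"tz": 2,"wx": 0,"wy": 0,"wz": 0,"gripper": 0.5},{"tx": 0,"ty": 1,"tz": 2,"wx": 0,"wy": 0,"wz": 0,"gripper": 0.5},{"tx": 0,"ty": 1,"tz": 2,"wx": 0,"wy": 0,"wz": 0,"gripper": 0.5},{"tx": 0,"ty": 1,"tz": 2,"wx": 0,"wy": 0,"wz": 0,"gripper": 0.5}], "grip_force": 15}}

```text
time: 7.78
position: [0.581, 0.321, 0.0294]
tool_rot: [3.127, 0.298, -0.0]
ft_force: [0.6, 0.2, -1.6]
grip_width: 0.71
grip_force: 15.0
```

```bash
python3 -c "
from h import *
go(.581,.319,.028,.19)"
```

```text
t [-0.4  2.   1.4] w [ 0.  0. -0.] at [0.581  0.321  0.0294] F [ 0.6  0.2 -1.6] g 0.71 15.0 t 7.8
```

>>> {"method": "jog_arm", "body": {"increments": [{"tx": 0,"ty": 0,"tz": -15,"wx": 0,"wy": 0,"wz": 0,"gripper": 0.5},{"tx": 0,"ty": 0,"tz": -50,"wx": 0,"wy": 0,"wz": 0,"gripper": 0.5},{"tx": 0,"ty": 0,"tz": -90,"wx": 0,"wy": 0,"wz": 0,"gripper": 0.5},{"tx": 0,"ty": 0,"tz": -125,"wx": 0,"wy": 0,"wz": 0,"gripper": 0.5},{"tx": 0,"ty": 0,"tz": -150,"wx": 0,"wy": 0,"wz": 0,"gripper": 0.5}]}}

```text
time: 8.2
position: [0.5815, 0.3223, 0.1845]
tool_rot: [-3.125, -0.299, -0.006]
ft_force: [1.3, 0.7, -2.6]
grip_width: 0.709
grip_force: 15.0
```

>>> {"method": "jog_arm", "body": {"increments": [{"tx": -12,"ty": 36,"tz": 0,"wx": 0,"wy": 0,"wz": 0,"gripper": 0.5},{"tx": -24,"ty": 74,"tz": 0,"wx": 0,"wy": 0,"wz": 0,"gripper": 0.5},{"tx": -36,"ty": 112,"tz": 0,"wx": 0,"wy": 0,"wz": 0,"gripper": 0.5},{"tx": -48,"ty": 150,"tz": 0,"wx": 0,"wy": 0,"wz": 0,"gripper": 0.5},{"tx": -60,"ty": 187,"tz": 0,"wx": 0,"wy": 0,"wz": 0,"gripper": 0.5}]}}

```text
time: 8.62
position: [0.5568, 0.1245, 0.1803]
tool_rot: [3.126, 0.299, 0.001]
ft_force: [0.7, -0.8, -1.4]
grip_width: 0.712
grip_force: 15.0
```

>>> {"method": "jog_arm", "body": {"increments": [{"tx": -12,"ty": 37,"tz": 0,"wx": 0,"wy": 0,"wz": 0,"gripper": 0.5},{"tx": -24,"ty": 74,"tz": 0,"wx": 0,"wy": 0,"wz": 0,"gripper": 0.5},{"tx": -36,"ty": 112,"tz": 0,"wx": 0,"wy": 0,"wz": 0,"gripper": 0.5},{"tx": -48,"ty": 150,"tz": 0,"wx": 0,"wy": 0,"wz": 0,"gripper": 0.5},{"tx": -60,"ty": 187,"tz": 0,"wx": 0,"wy": 0,"wz": 0,"gripper": 0.5}]}}

```text
time: 9.03
position: [0.5332, -0.0705, 0.1807]
tool_rot: [3.126, 0.298, 0.001]
ft_force: [1.1, -0.1, -1.8]
grip_width: 0.715
grip_force: 15.0
```

>>> {"method": "jog_arm", "body": {"increments": [{"tx": -12,"ty": 37,"tz": 0,"wx": 0,"wy": 0,"wz": 0.03,"gripper": 0.5},{"tx": -24,"ty": 74,"tz": 0,"wx": 0,"wy": 0,"wz": 0.06,"gripper": 0.5},{"tx": -36,"ty": 105,"tz": 0,"wx": 0,"wy": 0,"wz": 0.1,"gripper": 0.5},{"tx": -43,"ty": 130,"tz": 0,"wx": 0,"wy": 0,"wz": 0.125,"gripper": 0.5},{"tx": -43,"ty": 133,"tz": 0,"wx": 0,"wy": 0,"wz": 0.125,"gripper": 0.5}]}}

```text
time: 9.45
position: [0.5151, -0.2146, 0.1799]
tool_rot: [3.137, 0.087, -0.001]
ft_force: [-0.7, -0.2, -1.9]
grip_width: 0.712
grip_force: 15.0
```

Run:
```python
from h import *
im=vision.get_image("wrist");cv2.imwrite("pics/w5.png",im["color"])
go(.5166,-.2077,.1,.065)
```

```text
t [ 0.8 -4.  79.9] w [ 0.001 -0.    -0.006] at [ 0.516  -0.2117  0.1799] F [ 0.2  0.3 -2. ] g 0.713 15.0 t 9.5
```

View pics/w5.png

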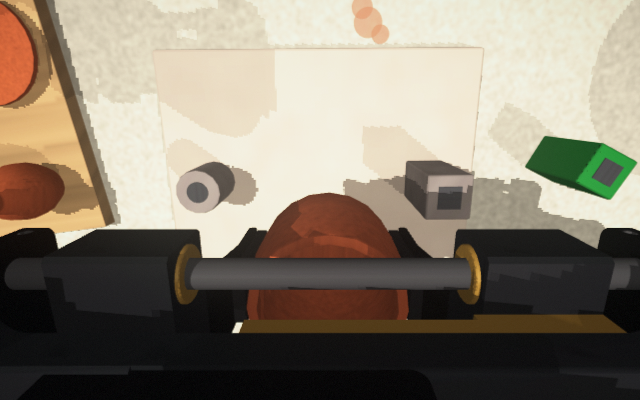

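The jar is held upright, with its upper edge at row 193. The round prop's hole is at (198,192) and the square prop's at (450,198).

Run:
```python
from h import *
im=vision.get_image("wrist");p=ctrl.get_state()["position"]
for dx in(-.004,0,.004): print(dx,bb(im,pts("jar",p[0]+dx,p[1],p[2]-.0134)).round(1))
g=cv2.cvtColor(im["color"],cv2.COLOR_BGR2GRAY)
for (u,v),z in(((198,192),.066),((450,198),.091)): print(ray(im,u,v,z).round(4))
hsv=cv2.cvtColor(im["color"],cv2.COLOR_BGR2HSV);m=(hsv[150:255,240:420,1]>110)&(hsv[150:255,240:420,0]<15);yy,xx=np.nonzero(m);print(yy.min()+150,[ (xx[yy==r].mean()+240).round(1) for r in(50,55)])
go(.5166,-.2077,.0294,.065)
```

```text
-0.004 [237.5 199.8 399.5 386.5]
0 [237.4 191.7 400.8 377.8]
0.004 [237.3 183.5 402.1 369. ]
[ 0.5112 -0.1028  0.066 ]
[ 0.5246 -0.3058  0.091 ]
193 [np.float64(328.0), np.float64(328.0)]
t [-1.000e-01 -6.000e-01  1.505e+02] w [-0.001 -0.    -0.002] at [ 0.5167 -0.2084  0.1799] F [-0.3  1.3 -1.3] g 0.714 15.0 t 9.6
```

Run:
```python
from h import *
for i in range(3):
    im=vision.get_image("wrist");p=ctrl.get_state()["position"]
    E,K=cam(im);o=-E[:3,:3].T@E[:3,3]
    g=cv2.cvtColor(im["color"],cv2.COLOR_BGR2GRAY);r=[]
    for (u,v),z in(((198,192),.066),((450,198),.091)):
        w=g[v-11:v+12,u-11:u+12].astype(float);yy,xx=np.nonzero(w<w.min()+22);r+=[len(yy),(u-11+xx.mean()).round(1),(v-11+yy.mean()).round(1),ray(im,u-11+xx.mean(),v-11+yy.mean(),z).round(4)]
    print(p.round(4),o.round(4),bb(im,pts("jar",p[0],p[1],p[2]-.0134)).round(1),*r)
```

```text
[ 0.5171 -0.2064  0.1799] [ 0.587  -0.2039  0.3422] [240.5 192.3 403.8 378.5] 249 202.9 193.3 [ 0.5105 -0.1034  0.066 ] 252 453.6 201.7 [ 0.523  -0.3056  0.091 ]
[ 0.5174 -0.2053  0.1799] [ 0.5874 -0.2016  0.3422] [243.2 192.9 406.4 379. ] 194 204.3 193.4 [ 0.5106 -0.1023  0.066 ] 208 455.2 201.5 [ 0.524  -0.3046  0.091 ]
[ 0.5174 -0.205   0.1799] [ 0.5876 -0.2005  0.3422] [245.3 193.3 408.4 379.4] 168 204.9 193.5 [ 0.5105 -0.1018  0.066 ] 187 455.7 201.5 [ 0.5244 -0.3039  0.091 ]
```

>>> {"method": "jog_arm", "body": {"increments": [{"tx": 0,"ty": 0,"tz": 0,"wx": 0,"wy": 0,"wz": 0,"gripper": 0.5},{"tx": 0,"ty": 0,"tz": 0,"wx": 0,"wy": 0,"wz": 0,"gripper": 0.5},{"tx": 0,"ty": 0,"tz": 0,"wx": 0,"wy": 0,"wz": 0,"gripper": 0.5},{"tx": 0,"ty": 0,"tz": 0,"wx": 0,"wy": 0,"wz": 0,"gripper": 0.5},{"tx": 0,"ty": 0,"tz": 0,"wx": 0,"wy": 0,"wz": 0,"gripper": 0.5}]}}

```text
time: 10.12
position: [0.5167, -0.2073, 0.1796]
tool_rot: [3.14, 0.103, -0.0]
ft_force: [0.6, -0.1, -2.1]
grip_width: 0.714
grip_force: 15.0
```

Run:
```python
from h import *
for i in range(2):
    im=vision.get_image("wrist");p=ctrl.get_state()["position"]
    E,K=cam(im);o=-E[:3,:3].T@E[:3,3]
    g=cv2.cvtColor(im["color"],cv2.COLOR_BGR2GRAY);r=[]
    for (u,v),z in(((205,193),.066),((456,201),.091)):
        w=g[v-9:v+10,u-9:u+10].astype(float);yy,xx=np.nonzero(w<w.min()+22);r+=[len(yy),(u-9+xx.mean()).round(1),(v-9+yy.mean()).round(1),ray(im,u-9+xx.mean(),v-9+yy.mean(),z).round(4)]
    print(p.round(4),o.round(4),bb(im,pts("jar",p[0],p[1],p[2]-.0134)).round(1),*r)
print(E)
for c in("top","scene"):
    im=vision.get_image(c)
    for t in("round_prop","square_prop"):print(c,t,[(np.round(d["bbox"],1).tolist(),round(d["conf"],2)) for d in vision.spot_in(c,t)])
    if c=="top":cv2.imwrite("pics/top1.png",cv2.resize(im["color"][150:260,300:460],None,fx=5,fy=5,interpolation=cv2.INTER_CUBIC))
```

```text
[ 0.5166 -0.2074  0.1795] [ 0.5871 -0.2024  0.3418] [246.7 193.5 409.8 379.7] 299 205.8 193.3 [ 0.5105 -0.1049  0.066 ] 305 456.7 202.1 [ 0.523  -0.3068  0.091 ]
[ 0.5166 -0.2075  0.1795] [ 0.587  -0.2025  0.3418] [246.6 193.5 409.6 379.7] 304 205.6 193.2 [ 0.5106 -0.1048  0.066 ] 312 456.6 202.0 [ 0.523  -0.3068  0.091 ]
[[ 6.52175611e-02 -9.97871046e-01  2.15093365e-04 -2.40472641e-01]
 [-9.64234095e-01 -6.29636638e-02  2.57464923e-01  4.65275640e-01]
 [-2.56903249e-01 -1.69986347e-02 -9.66287621e-01  4.77617842e-01]
 [ 0.00000000e+00  0.00000000e+00  0.00000000e+00  1.00000000e+00]]
top round_prop [([331.1, 202.9, 346.1, 219.5], 0.72), ([172.7, 156.3, 298.9, 248.1], 0.57)]
top square_prop [([456.7, 193.0, 470.0, 209.3], 0.67)]
scene round_prop [([296.6, 209.1, 307.6, 237.1], 0.92)]
scene square_prop [([229.9, 243.2, 257.9, 288.2], 0.89), ([191.0, 290.3, 222.0, 333.8], 0.64)]
```

>>> {"method": "jog_arm", "body": {"increments": [{"tx": 0,"ty": -1,"tz": 30,"wx": 0,"wy": 0,"wz": 0,"gripper": 0.5},{"tx": 0,"ty": -1,"tz": 65,"wx": 0,"wy": 0,"wz": 0,"gripper": 0.5},{"tx": 0,"ty": -1,"tz": 95,"wx": 0,"wy": 0,"wz": 0,"gripper": 0.5},{"tx": 0,"ty": -1,"tz": 115,"wx": 0,"wy": 0,"wz": 0,"gripper": 0.5},{"tx": 0,"ty": -1,"tz": 125,"wx": 0,"wy": 0,"wz": 0,"gripper": 0.5}]}}

```text
time: 10.93
position: [0.5145, -0.206, 0.0515]
tool_rot: [-3.138, -0.102, 0.007]
ft_force: [-0.7, -0.0, -1.2]
grip_width: 0.712
grip_force: 15.0
```

>>> {"method": "jog_arm", "body": {"increments": [{"tx": 0,"ty": 0,"tz": 5,"wx": 0,"wy": 0,"wz": 0,"gripper": 0.5},{"tx": 0,"ty": 0,"tz": 10,"wx": 0,"wy": 0,"wz": 0,"gripper": 0.5},{"tx": 0,"ty": 0,"tz": 15,"wx": 0,"wy": 0,"wz": 0,"gripper": 0.5},{"tx": 0,"ty": 0,"tz": 19,"wx": 0,"wy": 0,"wz": 0,"gripper": 0.5},{"tx": 0,"ty": 0,"tz": 22,"wx": 0,"wy": 0,"wz": 0,"gripper": 0.5}]}}

```text
time: 11.35
position: [0.5172, -0.2069, 0.0331]
tool_rot: [3.139, 0.101, 0.002]
ft_force: [-0.5, 0.1, -1.6]
grip_width: 0.714
grip_force: 15.0
```

>>> {"method": "jog_arm", "body": {"increments": [{"tx": 0,"ty": 0,"tz": 0,"wx": 0,"wy": 0,"wz": 0,"gripper": 0.5},{"tx": 0,"ty": 0,"tz": 0,"wx": 0,"wy": 0,"wz": 0,"gripper": 0.5},{"tx": 0,"ty": 0,"tz": 1,"wx": 0,"wy": 0,"wz": 0,"gripper": 0.5},{"tx": 0,"ty": 0,"tz": 1,"wx": 0,"wy": 0,"wz": 0,"gripper": 0.5},{"tx": 0,"ty": 0,"tz": 1,"wx": 0,"wy": 0,"wz": 0,"gripper": 0.5}]}}

```text
time: 11.77
position: [0.5167, -0.2067, 0.0317]
tool_rot: [3.14, 0.102, 0.0]
ft_force: [-0.7, 0.5, -1.9]
grip_width: 0.713
grip_force: 15.0
```

```bash
python3 -c "
from h import *
go(.5167,-.2063,.0294,.065)"
```

```text
t [ 0.  -0.4  2.3] w [ 0. -0. -0.] at [ 0.5167 -0.2067  0.0317] F [-0.7  0.5 -1.9] g 0.713 15.0 t 11.8
```

Still carrying its weight (−1.9 N). I'll ease it down.

>>> {"method": "jog_arm", "body": {"increments": [{"tx": 0,"ty": 0,"tz": 0.7,"wx": 0,"wy": 0,"wz": 0,"gripper": 0.5},{"tx": 0,"ty": 0,"tz": 1.4,"wx": 0,"wy": 0,"wz": 0,"gripper": 0.5},{"tx": 0,"ty": 0,"tz": 2,"wx": 0,"wy": 0,"wz": 0,"gripper": 0.5},{"tx": 0,"ty": 0,"tz": 2.5,"wx": 0,"wy": 0,"wz": 0,"gripper": 0.5},{"tx": 0,"ty": 0,"tz": 2.5,"wx": 0,"wy": 0,"wz": 0,"gripper": 0.5}]}}

```text
time: 12.18
position: [0.5166, -0.2066, 0.0293]
tool_rot: [3.14, 0.102, -0.0]
ft_force: [-1.4, -0.0, 1.2]
grip_width: 0.71
grip_force: 15.0
```

>>> {"method": "jog_arm", "body": {"increments": [{"tx": 0,"ty": 0,"tz": 0,"wx": 0,"wy": 0,"wz": 0,"gripper": 0.5},{"tx": 0,"ty": 0,"tz": 0.5,"wx": 0,"wy": 0,"wz": 0,"gripper": 0.5},{"tx": 0,"ty": 0,"tz": 0.5,"wx": 0,"wy": 0,"wz": 0,"gripper": 0.5},{"tx": 0,"ty": 0,"tz": 0.5,"wx": 0,"wy": 0,"wz": 0,"gripper": 0.5},{"tx": 0,"ty": 0,"tz": 0.5,"wx": 0,"wy": 0,"wz": 0,"gripper": 0.5}]}}

```text
time: 12.6
position: [0.5166, -0.2066, 0.0292]
tool_rot: [3.139, 0.102, -0.001]
ft_force: [-2.4, 0.5, 5.7]
grip_width: 0.712
grip_force: 15.0
```

>>> {"method": "jog_arm", "body": {"increments": [{"tx": 0,"ty": 0,"tz": 0,"wx": 0,"wy": 0,"wz": 0,"gripper": 0.85},{"tx": 0,"ty": 0,"tz": 0,"wx": 0,"wy": 0,"wz": 0,"gripper": 1},{"tx": 0,"ty": 0,"tz": 0,"wx": 0,"wy": 0,"wz": 0,"gripper": 1},{"tx": 0,"ty": 0,"tz": -5,"wx": 0,"wy": 0,"wz": 0,"gripper": 1},{"tx": 0,"ty": 0,"tz": -20,"wx": 0,"wy": 0,"wz": 0,"gripper": 1}]}}

```text
time: 13.02
position: [0.515, -0.206, 0.047]
tool_rot: [-3.138, -0.102, 0.005]
ft_force: [-0.4, -0.0, -0.5]
grip_width: 0.973
grip_force: 0.0
```

>>> {"method": "jog_arm", "body": {"increments": [{"tx": 0,"ty": 0,"tz": -35,"wx": 0,"wy": 0,"wz": 0,"gripper": 1},{"tx": 0,"ty": 0,"tz": -75,"wx": 0,"wy": 0,"wz": 0,"gripper": 1},{"tx": 0,"ty": 0,"tz": -115,"wx": 0,"wy": 0,"wz": 0,"gripper": 1},{"tx": -20,"ty": 0,"tz": -150,"wx": 0,"wy": 0,"wz": 0,"gripper": 1},{"tx": -50,"ty": 0,"tz": -160,"wx": 0,"wy": 0,"wz": 0,"gripper": 1}]}}

```text
time: 13.43
position: [0.4715, -0.209, 0.2144]
tool_rot: [3.137, 0.109, 0.015]
ft_force: [-0.2, -1.3, 0.9]
grip_width: 1.0
grip_force: 0.0
```

>>> {"method": "jog_arm", "body": {"increments": [{"tx": -20,"ty": 0,"tz": -15,"wx": 0,"wy": 0,"wz": 0,"gripper": 1},{"tx": -20,"ty": 0,"tz": -15,"wx": 0,"wy": 0,"wz": 0,"gripper": 1},{"tx": -20,"ty": 0,"tz": -15,"wx": 0,"wy": 0,"wz": 0,"gripper": 1},{"tx": -20,"ty": 0,"tz": -15,"wx": 0,"wy": 0,"wz": 0,"gripper": 1},{"tx": -20,"ty": 0,"tz": -15,"wx": 0,"wy": 0,"wz": 0,"gripper": 1}]}}

```text
time: 13.85
position: [0.4471, -0.2105, 0.2229]
tool_rot: [-3.139, -0.103, 0.0]
ft_force: [1.4, 0.2, -1.3]
grip_width: 1.0
grip_force: 0.0
```

Run:
```python
from h import *
G={"jar":(.5167,-.2066),"square_prop":(.523,-.3075),"round_prop":(.5105,-.105)}
im=look(list(G),G,yaw=.062,save="pics/w6.png");im=look(list(G),G,yaw=.062)
go(.5957,.198,.2,.19)
```

```text
jar [ 0.5161 -0.2076] 0.58 [ 0.1  0.3 -0.1 -0.4]
square_prop [ 0.5223 -0.3094] 0.59 [-1.   2.4  0.7 -3.3]
round_prop [ 0.5097 -0.1085] 0.86 [-0.1  1.   0.2 -1.1]
jar [ 0.5161 -0.2074] 0.64 [ 1.6  0.2 -1.6 -0.2]
square_prop [ 0.5222 -0.3063] 0.78 [-6.4  1.5  1.2 -1.6]
round_prop [ 0.509  -0.1062] 0.56 [ 0.2 -0.7 -0.2  0.7]
t [ 175.2 -398.3   23.5] w [-0.001  0.    -0.125] at [ 0.4468 -0.2109  0.2233] F [ 1.2  0.6 -0.1] g 1.001 0.0 t 14.2
```

View pics/w6.png

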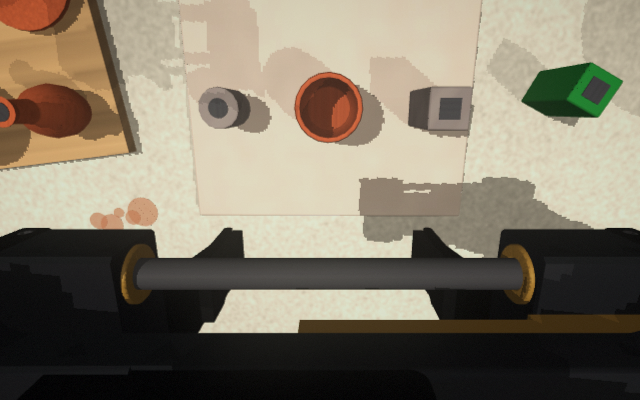

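The jar stands at (328,107), centred between the props: round at (217,107), square at (450,108). Next is the lid.

>>> {"method": "jog_arm", "body": {"increments": [{"tx": 10,"ty": -40,"tz": 0,"wx": 0,"wy": 0,"wz": 0,"gripper": 1},{"tx": 20,"ty": -80,"tz": 0,"wx": 0,"wy": 0,"wz": 0,"gripper": 1},{"tx": 30,"ty": -120,"tz": 0,"wx": 0,"wy": 0,"wz": 0,"gripper": 1},{"tx": 40,"ty": -160,"tz": 0,"wx": 0,"wy": 0,"wz": 0,"gripper": 1},{"tx": 50,"ty": -200,"tz": 0,"wx": 0,"wy": 0,"wz": 0,"gripper": 1}]}}

```text
time: 14.67
position: [0.4837, -0.0065, 0.2237]
tool_rot: [3.138, 0.101, 0.001]
ft_force: [0.5, -0.3, -0.3]
grip_width: 1.002
grip_force: 0.0
```

>>> {"method": "jog_arm", "body": {"increments": [{"tx": 12,"ty": -40,"tz": 0,"wx": 0,"wy": 0,"wz": -0.04,"gripper": 1},{"tx": 24,"ty": -80,"tz": 0,"wx": 0,"wy": 0,"wz": -0.08,"gripper": 1},{"tx": 36,"ty": -120,"tz": 0,"wx": 0,"wy": 0,"wz": -0.12,"gripper": 1},{"tx": 48,"ty": -160,"tz": 0,"wx": 0,"wy": 0,"wz": -0.12,"gripper": 1},{"tx": 58,"ty": -198,"tz": 0,"wx": 0,"wy": 0,"wz": -0.12,"gripper": 1}]}}

```text
time: 15.08
position: [0.5294, 0.1948, 0.2231]
tool_rot: [-3.128, -0.288, 0.001]
ft_force: [-0.1, 0.1, 1.1]
grip_width: 0.997
grip_force: 0.0
```

>>> {"method": "jog_arm", "body": {"increments": [{"tx": 0,"ty": 0,"tz": 15,"wx": 0,"wy": 0,"wz": 0,"gripper": 0.6},{"tx": 0,"ty": 0,"tz": 30,"wx": 0,"wy": 0,"wz": 0,"gripper": 0.6},{"tx": 0,"ty": 0,"tz": 30,"wx": 0,"wy": 0,"wz": 0,"gripper": 0.6},{"tx": 0,"ty": 0,"tz": 30,"wx": 0,"wy": 0,"wz": 0,"gripper": 0.6},{"tx": 0,"ty": 0,"tz": 30,"wx": 0,"wy": 0,"wz": 0,"gripper": 0.6}]}}

```text
time: 15.5
position: [0.5293, 0.1924, 0.1941]
tool_rot: [3.128, 0.288, 0.001]
ft_force: [-0.1, -0.1, 0.4]
grip_width: 0.712
grip_force: 0.0
```

Run:
```python
from h import *
G={"lid":(.5957,.1975)}
im=look(list(G),G);im=look(list(G),G,save="pics/w7.png")
go(.5957,.1975,.1,.19)
```

```text
lid [0.5952 0.1962] 0.63 [ 0.3 -0.8 -0.3  0.9]
lid [0.5969 0.1965] 0.76 [ 1.1  0.5 -1.1 -0.6]
t [66.   7.  94.5] w [ 0.    -0.001 -0.007] at [0.5294 0.1924 0.1944] F [ 0.1 -0.   0.1] g 0.614 0.0 t 15.7
```

View pics/w7.png

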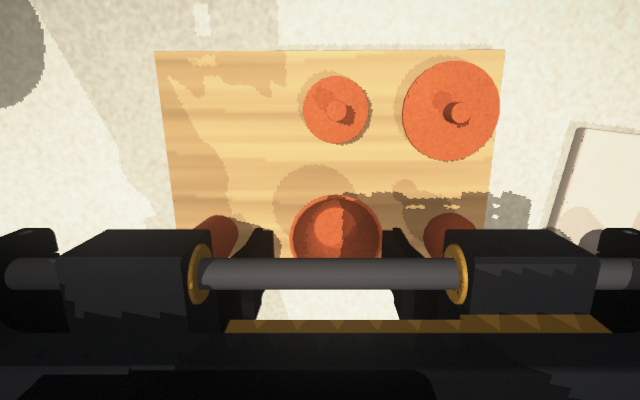

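The lid's flange is centred at (337,110) with the knob just right of centre. The fit gives (0.596, 0.1965).

>>> {"method": "jog_arm", "body": {"increments": [{"tx": 22,"ty": 3,"tz": 20,"wx": 0,"wy": 0,"wz": 0,"gripper": 0.6},{"tx": 44,"ty": 5,"tz": 45,"wx": 0,"wy": 0,"wz": 0,"gripper": 0.6},{"tx": 66,"ty": 8,"tz": 75,"wx": 0,"wy": 0,"wz": 0,"gripper": 0.6},{"tx": 66,"ty": 8,"tz": 100,"wx": 0,"wy": 0,"wz": 0,"gripper": 0.6},{"tx": 66,"ty": 8,"tz": 110,"wx": 0,"wy": 0,"wz": 0,"gripper": 0.6}]}}

```text
time: 16.12
position: [0.5943, 0.1955, 0.0798]
tool_rot: [3.128, 0.287, -0.008]
ft_force: [-1.5, 0.4, 0.0]
grip_width: 0.6
grip_force: 0.0
```

>>> {"method": "jog_arm", "body": {"increments": [{"tx": 0,"ty": 0,"tz": 15,"wx": 0,"wy": 0,"wz": 0,"gripper": 0.6},{"tx": 0,"ty": 0,"tz": 30,"wx": 0,"wy": 0,"wz": 0,"gripper": 0.6},{"tx": 0,"ty": 0,"tz": 40,"wx": 0,"wy": 0,"wz": 0,"gripper": 0.6},{"tx": 0,"ty": 0,"tz": 46,"wx": 0,"wy": 0,"wz": 0,"gripper": 0.6},{"tx": 0,"ty": 0,"tz": 46,"wx": 0,"wy": 0,"wz": 0,"gripper": 0.6}]}}

```text
time: 16.53
position: [0.5944, 0.1969, 0.0367]
tool_rot: [3.128, 0.29, -0.002]
ft_force: [-0.5, -0.1, 0.2]
grip_width: 0.603
grip_force: 0.0
```

>>> {"method": "jog_arm", "body": {"increments": [{"tx": 0,"ty": 0,"tz": 0,"wx": 0,"wy": 0,"wz": 0,"gripper": 0.6},{"tx": 0,"ty": 0,"tz": 0,"wx": 0,"wy": 0,"wz": 0,"gripper": 0.6},{"tx": 0,"ty": 0,"tz": 0,"wx": 0,"wy": 0,"wz": 0,"gripper": 0.6},{"tx": 0,"ty": 0,"tz": 0,"wx": 0,"wy": 0,"wz": 0,"gripper": 0.5},{"tx": 0,"ty": 0,"tz": 0,"wx": 0,"wy": 0,"wz": 0,"gripper": 0.5}]}}

```text
time: 16.95
position: [0.5954, 0.1974, 0.0381]
tool_rot: [3.128, 0.29, 0.001]
ft_force: [-0.6, 0.3, 0.2]
grip_width: 0.534
grip_force: 0.0
```

```bash
python3 -c "
from h import *
go(.596,.1965,.035,.19)"
```

```text
t [0.4 1.  3.1] w [ 0.    -0.001 -0.005] at [0.5954 0.1974 0.0381] F [-0.6  0.3  0.2] g 0.534 0.0 t 16.9
```

>>> {"method": "jog_arm", "body": {"increments": [{"tx": 0,"ty": 1,"tz": 2,"wx": 0,"wy": 0,"wz": 0,"gripper": 0.4},{"tx": 0,"ty": 1,"tz": 3,"wx": 0,"wy": 0,"wz": 0,"gripper": 0.35},{"tx": 0,"ty": 1,"tz": 3,"wx": 0,"wy": 0,"wz": 0,"gripper": 0.3},{"tx": 0,"ty": 1,"tz": 3,"wx": 0,"wy": 0,"wz": 0,"gripper": 0.2},{"tx": 0,"ty": 1,"tz": 3,"wx": 0,"wy": 0,"wz": 0,"gripper": 0.05}], "grip_force": 12}}

```text
time: 17.37
position: [0.5952, 0.1963, 0.0344]
tool_rot: [3.128, 0.29, -0.0]
ft_force: [0.0, 0.2, 0.4]
grip_width: 0.233
grip_force: 0.0
```

>>> {"method": "jog_arm", "body": {"increments": [{"tx": 0,"ty": 0,"tz": 0,"wx": 0,"wy": 0,"wz": 0,"gripper": 0.05},{"tx": 0,"ty": 0,"tz": 0,"wx": 0,"wy": 0,"wz": 0,"gripper": 0.05},{"tx": 0,"ty": 0,"tz": 0,"wx": 0,"wy": 0,"wz": 0,"gripper": 0.05},{"tx": 0,"ty": 0,"tz": 0,"wx": 0,"wy": 0,"wz": 0,"gripper": 0.05},{"tx": 0,"ty": 0,"tz": 0,"wx": 0,"wy": 0,"wz": 0,"gripper": 0.05}]}}

```text
time: 17.78
position: [0.5952, 0.1964, 0.0345]
tool_rot: [3.128, 0.29, -0.0]
ft_force: [0.5, 0.1, -0.8]
grip_width: 0.196
grip_force: 12.0
```

>>> {"method": "jog_arm", "body": {"increments": [{"tx": 0,"ty": 0,"tz": -15,"wx": 0,"wy": 0,"wz": 0,"gripper": 0.05},{"tx": 0,"ty": 0,"tz": -45,"wx": 0,"wy": 0,"wz": 0,"gripper": 0.05},{"tx": 0,"ty": 0,"tz": -80,"wx": 0,"wy": 0,"wz": 0,"gripper": 0.05},{"tx": 0,"ty": 0,"tz": -115,"wx": 0,"wy": 0,"wz": 0,"gripper": 0.05},{"tx": 0,"ty": 0,"tz": -150,"wx": 0,"wy": 0,"wz": 0,"gripper": 0.05}]}}

```text
time: 18.2
position: [0.5949, 0.1965, 0.1871]
tool_rot: [-3.128, -0.291, -0.0]
ft_force: [0.7, 0.3, -1.4]
grip_width: 0.198
grip_force: 12.0
```

>>> {"method": "jog_arm", "body": {"increments": [{"tx": -20,"ty": 34,"tz": 0,"wx": 0,"wy": 0,"wz": 0,"gripper": 0.05},{"tx": -40,"ty": 68,"tz": 0,"wx": 0,"wy": 0,"wz": 0,"gripper": 0.05},{"tx": -60,"ty": 104,"tz": 0,"wx": 0,"wy": 0,"wz": 0,"gripper": 0.05},{"tx": -80,"ty": 140,"tz": 0,"wx": 0,"wy": 0,"wz": 0,"gripper": 0.05},{"tx": -100,"ty": 176,"tz": 0,"wx": 0,"wy": 0,"wz": 0,"gripper": 0.05}]}}

```text
time: 18.62
position: [0.5284, 0.0038, 0.1852]
tool_rot: [3.127, 0.292, 0.0]
ft_force: [0.6, -0.9, -0.6]
grip_width: 0.203
grip_force: 12.0
```

>>> {"method": "jog_arm", "body": {"increments": [{"tx": -20,"ty": 34,"tz": 0,"wx": 0,"wy": 0,"wz": 0.03,"gripper": 0.05},{"tx": -40,"ty": 68,"tz": 0,"wx": 0,"wy": 0,"wz": 0.06,"gripper": 0.05},{"tx": -60,"ty": 104,"tz": 0,"wx": 0,"wy": 0,"wz": 0.09,"gripper": 0.05},{"tx": -80,"ty": 140,"tz": 0,"wx": 0,"wy": 0,"wz": 0.12,"gripper": 0.05},{"tx": -100,"ty": 176,"tz": 0,"wx": 0,"wy": 0,"wz": 0.125,"gripper": 0.05}]}}

```text
time: 19.03
position: [0.4625, -0.1879, 0.1857]
tool_rot: [3.138, 0.093, 0.0]
ft_force: [1.7, -0.5, -0.3]
grip_width: 0.201
grip_force: 12.0
```

>>> {"method": "jog_arm", "body": {"increments": [{"tx": -7,"ty": 18,"tz": 0,"wx": 0,"wy": 0,"wz": 0,"gripper": 0.05},{"tx": -7,"ty": 18,"tz": 0,"wx": 0,"wy": 0,"wz": 0,"gripper": 0.05},{"tx": -7,"ty": 18,"tz": 0,"wx": 0,"wy": 0,"wz": 0,"gripper": 0.05},{"tx": -7,"ty": 18,"tz": 0,"wx": 0,"wy": 0,"wz": 0,"gripper": 0.05},{"tx": -7,"ty": 18,"tz": 0,"wx": 0,"wy": 0,"wz": 0,"gripper": 0.05}]}}

```text
time: 19.45
position: [0.4582, -0.2028, 0.185]
tool_rot: [3.14, 0.099, 0.001]
ft_force: [0.3, -0.8, -0.6]
grip_width: 0.198
grip_force: 12.0
```

Run:
```python
from h import *
G={"jar":(.5163,-.207),"square_prop":(.523,-.3075),"round_prop":(.5105,-.105)}
im=look(list(G),G,yaw=.062);im=look(list(G),G,yaw=.062,save="pics/w8.png")
p=ctrl.get_state()["position"];print(bb(im,pts("lid",p[0],p[1],p[2]-.0185)).round())
go(.5163,-.207,.11,.065)
```

```text
jar [ 0.5167 -0.2068] 0.96 [-3.8  0.3  1.9 -0.3]
square_prop [ 0.5248 -0.3088] 0.64 [-1.5  3.1  0.8 -5.9]
round_prop [ 0.5105 -0.107 ] 0.9 [-1.1  0.4  1.8 -0.4]
jar [ 0.5171 -0.2068] 0.8 [-0.8  0.1  0.8 -0.1]
square_prop [ 0.5231 -0.3091] 0.66 [-2.5  1.2  1.  -1.3]
round_prop [ 0.511  -0.1078] 0.89 [-1.4 -0.6  4.   0.7]
[271. 186. 387. 296.]
t [58.5  6.1 74.5] w [-0.     0.    -0.005] at [ 0.4575 -0.2045  0.1845] F [ 0.5  0.7 -1. ] g 0.196 12.0 t 19.9
```

View pics/w8.png

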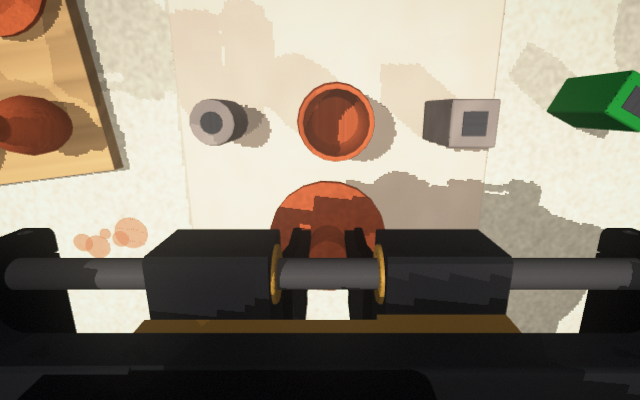

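The lid is held level, spanning columns 271–385 with its top edge at row 181. That puts it about 2 mm ahead of the TCP. The jar's mouth is at (337,121).

>>> {"method": "jog_arm", "body": {"increments": [{"tx": 20,"ty": 2,"tz": 0,"wx": 0,"wy": 0,"wz": 0,"gripper": 0.05},{"tx": 40,"ty": 4,"tz": 10,"wx": 0,"wy": 0,"wz": 0,"gripper": 0.05},{"tx": 57,"ty": 6,"tz": 30,"wx": 0,"wy": 0,"wz": 0,"gripper": 0.05},{"tx": 57,"ty": 6,"tz": 50,"wx": 0,"wy": 0,"wz": 0,"gripper": 0.05},{"tx": 57,"ty": 6,"tz": 65,"wx": 0,"wy": 0,"wz": 0,"gripper": 0.05}]}}

```text
time: 20.27
position: [0.5151, -0.2066, 0.1177]
tool_rot: [-3.138, -0.095, 0.001]
ft_force: [0.2, 0.5, -1.7]
grip_width: 0.196
grip_force: 12.0
```

>>> {"method": "jog_arm", "body": {"increments": [{"tx": 0,"ty": 0,"tz": 2,"wx": 0,"wy": 0,"wz": 0,"gripper": 0.05},{"tx": 0,"ty": 0,"tz": 4,"wx": 0,"wy": 0,"wz": 0,"gripper": 0.05},{"tx": 0,"ty": 0,"tz": 4,"wx": 0,"wy": 0,"wz": 0,"gripper": 0.05},{"tx": 0,"ty": 0,"tz": 4,"wx": 0,"wy": 0,"wz": 0,"gripper": 0.05},{"tx": 0,"ty": 0,"tz": 4,"wx": 0,"wy": 0,"wz": 0,"gripper": 0.05}]}}

```text
time: 20.68
position: [0.5153, -0.2078, 0.1167]
tool_rot: [3.139, 0.093, 0.002]
ft_force: [0.8, -0.1, -0.9]
grip_width: 0.201
grip_force: 12.0
```

```bash
python3 -c "
from h import *
go(.5148,-.207,.0965,.065)"
```

```text
t [-0.5 -0.9 20.2] w [ 0.002 -0.001 -0.006] at [ 0.5153 -0.2078  0.1167] F [ 0.8 -0.1 -0.9] g 0.201 12.0 t 20.7
```

>>> {"method": "jog_arm", "body": {"increments": [{"tx": -0.5,"ty": -1,"tz": 3,"wx": 0,"wy": 0,"wz": 0,"gripper": 0.05},{"tx": -0.5,"ty": -1,"tz": 6,"wx": 0,"wy": 0,"wz": 0,"gripper": 0.05},{"tx": -0.5,"ty": -1,"tz": 9,"wx": 0,"wy": 0,"wz": 0,"gripper": 0.05},{"tx": -0.5,"ty": -1,"tz": 12,"wx": 0,"wy": 0,"wz": 0,"gripper": 0.05},{"tx": -0.5,"ty": -1,"tz": 14,"wx": 0,"wy": 0,"wz": 0,"gripper": 0.05}]}}

```text
time: 21.1
position: [0.5139, -0.2064, 0.101]
tool_rot: [-3.14, -0.094, 0.001]
ft_force: [-0.5, 0.5, -0.4]
grip_width: 0.197
grip_force: 12.0
```

>>> {"method": "jog_arm", "body": {"increments": [{"tx": 0,"ty": 0,"tz": 1,"wx": 0,"wy": 0,"wz": 0,"gripper": 0.05},{"tx": 0,"ty": 0,"tz": 2,"wx": 0,"wy": 0,"wz": 0,"gripper": 0.05},{"tx": 0,"ty": 0,"tz": 3,"wx": 0,"wy": 0,"wz": 0,"gripper": 0.05},{"tx": 0,"ty": 0,"tz": 4,"wx": 0,"wy": 0,"wz": 0,"gripper": 0.05},{"tx": 0,"ty": 0,"tz": 4,"wx": 0,"wy": 0,"wz": 0,"gripper": 0.05}]}}

```text
time: 21.52
position: [0.5141, -0.2064, 0.0974]
tool_rot: [-3.14, -0.094, 0.0]
ft_force: [-0.1, 0.6, -0.5]
grip_width: 0.201
grip_force: 12.0
```

```bash
python3 -c "
from h import *
go(.5148,-.207,.0965,.065)"
```

```text
t [0.7 0.6 0.9] w [-0.     0.    -0.005] at [ 0.5141 -0.2064  0.0974] F [-0.1  0.6 -0.5] g 0.201 12.0 t 21.5
```

No contact yet and already inside the mouth. I'll ease down the last millimetres.

>>> {"method": "jog_arm", "body": {"increments": [{"tx": 0,"ty": 0,"tz": 0.5,"wx": 0,"wy": 0,"wz": 0,"gripper": 0.05},{"tx": 0,"ty": 0,"tz": 1,"wx": 0,"wy": 0,"wz": 0,"gripper": 0.05},{"tx": 0,"ty": 0,"tz": 1.5,"wx": 0,"wy": 0,"wz": 0,"gripper": 0.05},{"tx": 0,"ty": 0,"tz": 1.5,"wx": 0,"wy": 0,"wz": 0,"gripper": 0.05},{"tx": 0,"ty": 0,"tz": 1.5,"wx": 0,"wy": 0,"wz": 0,"gripper": 0.05}]}}

```text
time: 21.93
position: [0.5142, -0.2064, 0.0964]
tool_rot: [3.14, 0.094, 0.0]
ft_force: [-1.0, 0.6, 2.0]
grip_width: 0.198
grip_force: 12.0
```

>>> {"method": "jog_arm", "body": {"increments": [{"tx": 0,"ty": 0,"tz": 0,"wx": 0,"wy": 0,"wz": 0,"gripper": 0.3},{"tx": 0,"ty": 0,"tz": 0,"wx": 0,"wy": 0,"wz": 0,"gripper": 0.45},{"tx": 0,"ty": 0,"tz": 0,"wx": 0,"wy": 0,"wz": 0,"gripper": 0.5},{"tx": 0,"ty": 0,"tz": 0,"wx": 0,"wy": 0,"wz": 0,"gripper": 0.5},{"tx": 0,"ty": 0,"tz": -5,"wx": 0,"wy": 0,"wz": 0,"gripper": 0.5}]}}

```text
time: 22.35
position: [0.5134, -0.2063, 0.1003]
tool_rot: [-3.139, -0.094, 0.002]
ft_force: [0.1, -0.6, -0.2]
grip_width: 0.464
grip_force: 0.0
```

>>> {"method": "jog_arm", "body": {"increments": [{"tx": 0,"ty": 0,"tz": -30,"wx": 0,"wy": 0,"wz": 0,"gripper": 0.5},{"tx": 0,"ty": 0,"tz": -65,"wx": 0,"wy": 0,"wz": 0,"gripper": 0.6},{"tx": -30,"ty": 0,"tz": -95,"wx": 0,"wy": 0,"wz": 0,"gripper": 0.8},{"tx": -65,"ty": 0,"tz": -105,"wx": 0,"wy": 0,"wz": 0,"gripper": 1},{"tx": -70,"ty": 0,"tz": -105,"wx": 0,"wy": 0,"wz": 0,"gripper": 1}]}}

```text
time: 22.77
position: [0.441, -0.2143, 0.2088]
tool_rot: [3.131, 0.083, -0.003]
ft_force: [-0.3, -0.8, -0.3]
grip_width: 0.719
grip_force: 0.0
```

Run:
```python
from h import *
im=vision.get_image("wrist");im=vision.get_image("wrist");cv2.imwrite("pics/w9.png",im["color"])
print(bb(im,pts("lid",.5165,-.207,.078)).round())
go(.42,.27,.2,.19)
```

```text
[284.  59. 362. 140.]
t [   3.6 -483.4    4.1] w [ 0.005  0.002 -0.135] at [ 0.4427 -0.2128  0.2068] F [ 0.9 -0.4 -0.4] g 0.807 0.0 t 22.9
```

View pics/w9.png

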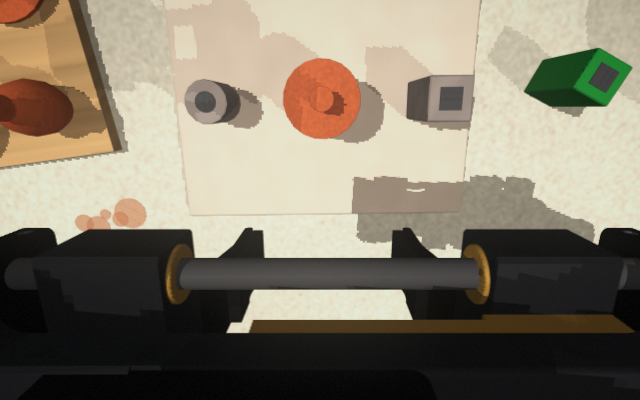

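The lid is seated: it spans columns 283–361 and rows 58–139, and I predicted 284–362 and 59–140. Next is the beaker.

>>> {"method": "jog_arm", "body": {"increments": [{"tx": 3,"ty": -40,"tz": 0,"wx": 0,"wy": 0,"wz": 0,"gripper": 1},{"tx": 6,"ty": -80,"tz": 0,"wx": 0,"wy": 0,"wz": 0,"gripper": 1},{"tx": 9,"ty": -120,"tz": 0,"wx": 0,"wy": 0,"wz": 0,"gripper": 1},{"tx": 12,"ty": -160,"tz": 0,"wx": 0,"wy": 0,"wz": 0,"gripper": 1},{"tx": 15,"ty": -200,"tz": 0,"wx": 0,"wy": 0,"wz": 0,"gripper": 1}]}}

```text
time: 23.28
position: [0.4474, -0.0067, 0.2058]
tool_rot: [-3.139, -0.098, -0.0]
ft_force: [1.1, 0.2, 0.5]
grip_width: 0.996
grip_force: 0.0
```

>>> {"method": "jog_arm", "body": {"increments": [{"tx": 3,"ty": -40,"tz": 0,"wx": 0,"wy": 0,"wz": -0.04,"gripper": 1},{"tx": 6,"ty": -80,"tz": 0,"wx": 0,"wy": 0,"wz": -0.08,"gripper": 1},{"tx": 9,"ty": -120,"tz": 0,"wx": 0,"wy": 0,"wz": -0.12,"gripper": 1},{"tx": 12,"ty": -160,"tz": 0,"wx": 0,"wy": 0,"wz": -0.13,"gripper": 1},{"tx": 15,"ty": -200,"tz": 0,"wx": 0,"wy": 0,"wz": -0.13,"gripper": 1}]}}

```text
time: 23.7
position: [0.4505, 0.1769, 0.2069]
tool_rot: [3.125, 0.297, 0.003]
ft_force: [-0.5, -0.8, 1.5]
grip_width: 1.002
grip_force: 0.0
```

>>> {"method": "jog_arm", "body": {"increments": [{"tx": -8,"ty": -35,"tz": 0,"wx": 0,"wy": 0,"wz": 0,"gripper": 1},{"tx": -30,"ty": -70,"tz": 0,"wx": 0,"wy": 0,"wz": 0,"gripper": 1},{"tx": -45,"ty": -90,"tz": 0,"wx": 0,"wy": 0,"wz": 0,"gripper": 1},{"tx": -45,"ty": -90,"tz": 0,"wx": 0,"wy": 0,"wz": 0,"gripper": 1},{"tx": -45,"ty": -90,"tz": 0,"wx": 0,"wy": 0,"wz": 0,"gripper": 1}]}}

```text
time: 24.12
position: [0.3872, 0.2577, 0.2067]
tool_rot: [3.126, 0.308, -0.001]
ft_force: [0.6, -0.5, -0.8]
grip_width: 1.001
grip_force: 0.0
```

Run:
```python
from h import *
G={"beaker":(.451,.294),"bud_vase":(.4946,.0617)}
vision.get_image("wrist");vision.get_image("wrist");vision.get_image("wrist");look(list(G),G);look(list(G),G)
go(.451,.294,.14,.19)
```

```text
beaker [0.4516 0.294 ] 0.8 [ 0.2 -0.6 -0.2  0.7]
bud_vase [0.4956 0.0607] 0.65 [-0.2  0.1  0.2 -0.1]
beaker [0.4509 0.2951] 0.58 [ 1.1 -1.6 -1.1  2.1]
bud_vase [0.4954 0.0611] 0.6 [-1.3 -1.   0.7  1.4]
t [ 68.4 -27.1  66.7] w [-0.     0.001 -0.002] at [0.389  0.2545 0.2067] F [ 0.3 -0.4 -0.9] g 0.997 0.0 t 24.6
```

>>> {"method": "jog_arm", "body": {"increments": [{"tx": 30,"ty": -12,"tz": 0,"wx": 0,"wy": 0,"wz": 0,"gripper": 1},{"tx": 60,"ty": -24,"tz": 15,"wx": 0,"wy": 0,"wz": 0,"gripper": 1},{"tx": 68.5,"ty": -27.5,"tz": 40,"wx": 0,"wy": 0,"wz": 0,"gripper": 1},{"tx": 68.5,"ty": -27.5,"tz": 60,"wx": 0,"wy": 0,"wz": 0,"gripper": 1},{"tx": 68.5,"ty": -27.5,"tz": 75,"wx": 0,"wy": 0,"wz": 0,"gripper": 1}]}}

```text
time: 24.98
position: [0.451, 0.2953, 0.1273]
tool_rot: [-3.125, -0.297, 0.01]
ft_force: [-2.1, -0.6, 0.7]
grip_width: 1.001
grip_force: 0.0
```

>>> {"method": "jog_arm", "body": {"increments": [{"tx": 0,"ty": 0,"tz": 20,"wx": 0,"wy": 0,"wz": 0,"gripper": 1},{"tx": 0,"ty": 0,"tz": 45,"wx": 0,"wy": 0,"wz": 0,"gripper": 1},{"tx": 0,"ty": 0,"tz": 65,"wx": 0,"wy": 0,"wz": 0,"gripper": 1},{"tx": 0,"ty": 0,"tz": 79,"wx": 0,"wy": 0,"wz": 0,"gripper": 1},{"tx": 0,"ty": 0,"tz": 82,"wx": 0,"wy": 0,"wz": 0,"gripper": 1}]}}

```text
time: 25.4
position: [0.4493, 0.2932, 0.0477]
tool_rot: [3.125, 0.296, -0.006]
ft_force: [-1.1, -1.4, 0.1]
grip_width: 0.998
grip_force: 0.0
```

>>> {"method": "jog_arm", "body": {"increments": [{"tx": 0,"ty": 0,"tz": 0,"wx": 0,"wy": 0,"wz": 0,"gripper": 0.8},{"tx": 0,"ty": 0,"tz": 0,"wx": 0,"wy": 0,"wz": 0,"gripper": 0.7},{"tx": 0,"ty": 0,"tz": 0,"wx": 0,"wy": 0,"wz": 0,"gripper": 0.65},{"tx": 0,"ty": 0,"tz": 0,"wx": 0,"wy": 0,"wz": 0,"gripper": 0.65},{"tx": 0,"ty": 0,"tz": 0,"wx": 0,"wy": 0,"wz": 0,"gripper": 0.65}], "grip_force": 12}}

```text
time: 25.82
position: [0.4512, 0.2952, 0.0506]
tool_rot: [-3.127, -0.297, -0.002]
ft_force: [-0.8, 0.9, 0.5]
grip_width: 0.713
grip_force: 0.0
```

```bash
python3 -c "
from h import *
go(.4512,.2943,.049,.19)"
```

```text
t [-0.2  0.9  1.6] w [ 0.    -0.001 -0.   ] at [0.4512 0.2952 0.0506] F [-0.8  0.9  0.5] g 0.713 0.0 t 25.8
```

>>> {"method": "jog_arm", "body": {"increments": [{"tx": 0,"ty": 1,"tz": 1,"wx": 0,"wy": 0,"wz": 0,"gripper": 0.6},{"tx": 0,"ty": 1,"tz": 1,"wx": 0,"wy": 0,"wz": 0,"gripper": 0.4},{"tx": 0,"ty": 1,"tz": 1,"wx": 0,"wy": 0,"wz": 0,"gripper": 0.3},{"tx": 0,"ty": 1,"tz": 1,"wx": 0,"wy": 0,"wz": 0,"gripper": 0.3},{"tx": 0,"ty": 1,"tz": 1,"wx": 0,"wy": 0,"wz": 0,"gripper": 0.3}]}}

```text
time: 26.23
position: [0.4509, 0.2939, 0.0488]
tool_rot: [3.127, 0.298, -0.001]
ft_force: [-0.4, -0.3, 1.4]
grip_width: 0.558
grip_force: 11.9
```

>>> {"method": "jog_arm", "body": {"increments": [{"tx": 0,"ty": 0,"tz": 0,"wx": 0,"wy": 0,"wz": 0,"gripper": 0.3},{"tx": 0,"ty": 0,"tz": 0,"wx": 0,"wy": 0,"wz": 0,"gripper": 0.3},{"tx": 0,"ty": 0,"tz": 0,"wx": 0,"wy": 0,"wz": 0,"gripper": 0.3},{"tx": 0,"ty": 0,"tz": 0,"wx": 0,"wy": 0,"wz": 0,"gripper": 0.3},{"tx": 0,"ty": 0,"tz": 0,"wx": 0,"wy": 0,"wz": 0,"gripper": 0.3}]}}

```text
time: 26.65
position: [0.4508, 0.294, 0.0488]
tool_rot: [3.127, 0.298, -0.001]
ft_force: [-0.6, 0.1, 1.2]
grip_width: 0.553
grip_force: 11.9
```

```bash
python3 -c "
from h import *
go(.4512,.2943,.049,.19)"
```

```text
t [ 0.4 -0.2 -0.2] w [ 0.  0. -0.] at [0.4508 0.294  0.0488] F [-0.6  0.1  1.2] g 0.553 11.9 t 26.6
```

>>> {"method": "jog_arm", "body": {"increments": [{"tx": 0,"ty": 0,"tz": -15,"wx": 0,"wy": 0,"wz": 0,"gripper": 0.3},{"tx": 0,"ty": 0,"tz": -45,"wx": 0,"wy": 0,"wz": 0,"gripper": 0.3},{"tx": 0,"ty": 0,"tz": -80,"wx": 0,"wy": 0,"wz": 0,"gripper": 0.3},{"tx": 0,"ty": 0,"tz": -115,"wx": 0,"wy": 0,"wz": 0,"gripper": 0.3},{"tx": 0,"ty": 0,"tz": -150,"wx": 0,"wy": 0,"wz": 0,"gripper": 0.3}]}}

```text
time: 27.07
position: [0.45, 0.2941, 0.2006]
tool_rot: [3.127, 0.299, -0.002]
ft_force: [0.8, -0.1, -1.7]
grip_width: 0.558
grip_force: 12.0
```

>>> {"method": "jog_arm", "body": {"increments": [{"tx": -7,"ty": 38,"tz": 0,"wx": 0,"wy": 0,"wz": 0,"gripper": 0.3},{"tx": -14,"ty": 77,"tz": 0,"wx": 0,"wy": 0,"wz": 0,"gripper": 0.3},{"tx": -21,"ty": 116,"tz": 0,"wx": 0,"wy": 0,"wz": 0,"gripper": 0.3},{"tx": -28,"ty": 155,"tz": 0,"wx": 0,"wy": 0,"wz": 0,"gripper": 0.3},{"tx": -36,"ty": 195,"tz": 0,"wx": 0,"wy": 0,"wz": 0,"gripper": 0.3}]}}

```text
time: 27.48
position: [0.4517, 0.0949, 0.1988]
tool_rot: [3.126, 0.3, -0.001]
ft_force: [1.1, -0.9, -1.5]
grip_width: 0.554
grip_force: 12.0
```

>>> {"method": "jog_arm", "body": {"increments": [{"tx": -7,"ty": 39,"tz": 0,"wx": 0,"wy": 0,"wz": 0,"gripper": 0.3},{"tx": -14,"ty": 78,"tz": 0,"wx": 0,"wy": 0,"wz": 0,"gripper": 0.3},{"tx": -21,"ty": 117,"tz": 0,"wx": 0,"wy": 0,"wz": 0,"gripper": 0.3},{"tx": -28,"ty": 156,"tz": 0,"wx": 0,"wy": 0,"wz": 0,"gripper": 0.3},{"tx": -36,"ty": 195,"tz": 0,"wx": 0,"wy": 0,"wz": 0,"gripper": 0.3}]}}

```text
time: 27.9
position: [0.4534, -0.104, 0.1995]
tool_rot: [3.125, 0.299, -0.001]
ft_force: [1.4, -0.3, -1.5]
grip_width: 0.561
grip_force: 12.0
```

>>> {"method": "jog_arm", "body": {"increments": [{"tx": -7,"ty": 39,"tz": 0,"wx": 0,"wy": 0,"wz": 0.03,"gripper": 0.3},{"tx": -14,"ty": 78,"tz": 0,"wx": 0,"wy": 0,"wz": 0.06,"gripper": 0.3},{"tx": -21,"ty": 117,"tz": 0,"wx": 0,"wy": 0,"wz": 0.09,"gripper": 0.3},{"tx": -28,"ty": 156,"tz": 0,"wx": 0,"wy": 0,"wz": 0.12,"gripper": 0.3},{"tx": -36,"ty": 185,"tz": 0,"wx": 0,"wy": 0,"wz": 0.125,"gripper": 0.3}]}}

```text
time: 28.32
position: [0.4527, -0.2944, 0.1992]
tool_rot: [3.139, 0.097, -0.0]
ft_force: [-0.1, 0.4, -2.2]
grip_width: 0.558
grip_force: 12.0
```

>>> {"method": "jog_arm", "body": {"increments": [{"tx": 0,"ty": 12,"tz": 0,"wx": 0,"wy": 0,"wz": 0,"gripper": 0.3},{"tx": 0,"ty": 12,"tz": 0,"wx": 0,"wy": 0,"wz": 0,"gripper": 0.3},{"tx": 0,"ty": 12,"tz": 0,"wx": 0,"wy": 0,"wz": 0,"gripper": 0.3},{"tx": 0,"ty": 12,"tz": 0,"wx": 0,"wy": 0,"wz": 0,"gripper": 0.3},{"tx": 0,"ty": 12,"tz": 0,"wx": 0,"wy": 0,"wz": 0,"gripper": 0.3}]}}

```text
time: 28.73
position: [0.4547, -0.3008, 0.1993]
tool_rot: [3.139, 0.107, -0.001]
ft_force: [0.2, -1.3, -1.4]
grip_width: 0.556
grip_force: 12.0
```

Run:
```python
from h import *
for i in range(4): im=vision.get_image("wrist")
cv2.imwrite("pics/w10.png",im["color"])
p=ctrl.get_state()["position"];print(bb(im,pts("beaker",p[0],p[1],p[2]-.0328)).round())
G={"square_prop":(.523,-.308),"jar":(.5165,-.207)};look(list(G),G,yaw=.063)
go(.4507,-.3127,.1,.065)
```

```text
[252. 195. 405. 385.]
square_prop [ 0.5231 -0.3091] 0.8 [-0.1  1.8  0.1 -2.6]
jar [ 0.5181 -0.2514] 0.84 [-1.8 -1.4 48.1  4.1]
t [-3.9  9.6 99. ] w [0.001 0.001 0.   ] at [ 0.4541 -0.3028  0.199 ] F [ 0.2 -0.3 -2. ] g 0.558 12.0 t 29.1
```

View pics/w10.png

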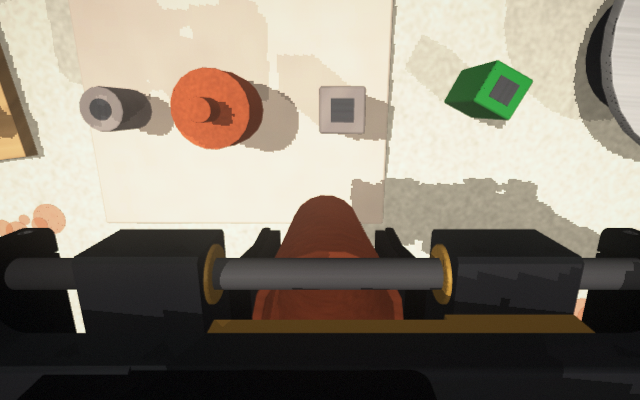

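The held beaker's upper edge is at row 196, as predicted (195). The square prop's top is at (342,109).

>>> {"method": "jog_arm", "body": {"increments": [{"tx": -4,"ty": 10,"tz": 10,"wx": 0,"wy": 0,"wz": 0,"gripper": 0.3},{"tx": -4,"ty": 10,"tz": 40,"wx": 0,"wy": 0,"wz": 0,"gripper": 0.3},{"tx": -4,"ty": 10,"tz": 75,"wx": 0,"wy": 0,"wz": 0,"gripper": 0.3},{"tx": -4,"ty": 10,"tz": 100,"wx": 0,"wy": 0,"wz": 0,"gripper": 0.3},{"tx": -4,"ty": 10,"tz": 115,"wx": 0,"wy": 0,"wz": 0,"gripper": 0.3}]}}

```text
time: 29.5
position: [0.448, -0.3131, 0.0798]
tool_rot: [-3.137, -0.1, 0.007]
ft_force: [-0.9, 0.5, -1.3]
grip_width: 0.558
grip_force: 12.0
```

>>> {"method": "jog_arm", "body": {"increments": [{"tx": 0,"ty": 0,"tz": 5,"wx": 0,"wy": 0,"wz": 0,"gripper": 0.3},{"tx": 0,"ty": 0,"tz": 10,"wx": 0,"wy": 0,"wz": 0,"gripper": 0.3},{"tx": 0,"ty": 0,"tz": 15,"wx": 0,"wy": 0,"wz": 0,"gripper": 0.3},{"tx": 0,"ty": 0,"tz": 20,"wx": 0,"wy": 0,"wz": 0,"gripper": 0.3},{"tx": 0,"ty": 0,"tz": 22,"wx": 0,"wy": 0,"wz": 0,"gripper": 0.3}]}}

```text
time: 29.92
position: [0.4509, -0.3137, 0.062]
tool_rot: [3.139, 0.101, 0.0]
ft_force: [0.2, 0.2, -1.3]
grip_width: 0.558
grip_force: 12.0
```

>>> {"method": "jog_arm", "body": {"increments": [{"tx": 0,"ty": 0,"tz": 1,"wx": 0,"wy": 0,"wz": 0,"gripper": 0.3},{"tx": 0,"ty": 0,"tz": 2,"wx": 0,"wy": 0,"wz": 0,"gripper": 0.3},{"tx": 0,"ty": 0,"tz": 3,"wx": 0,"wy": 0,"wz": 0,"gripper": 0.3},{"tx": 0,"ty": 0,"tz": 3,"wx": 0,"wy": 0,"wz": 0,"gripper": 0.3},{"tx": 0,"ty": 0,"tz": 3,"wx": 0,"wy": 0,"wz": 0,"gripper": 0.3}]}}

```text
time: 30.33
position: [0.4507, -0.3134, 0.0591]
tool_rot: [3.139, 0.102, -0.001]
ft_force: [-0.5, -0.2, -1.4]
grip_width: 0.557
grip_force: 12.0
```

```bash
python3 -c "
from h import *
go(.4507,-.3132,.0488,.065)"
```

```text
t [-0.  -0.2 10.3] w [ 0.001  0.    -0.   ] at [ 0.4507 -0.3134  0.0591] F [-0.5 -0.2 -1.4] g 0.557 12.0 t 30.3
```

Position on target, so lower the last 10 mm.

>>> {"method": "jog_arm", "body": {"increments": [{"tx": 0,"ty": 0,"tz": 2,"wx": 0,"wy": 0,"wz": 0,"gripper": 0.3},{"tx": 0,"ty": 0,"tz": 4,"wx": 0,"wy": 0,"wz": 0,"gripper": 0.3},{"tx": 0,"ty": 0,"tz": 6,"wx": 0,"wy": 0,"wz": 0,"gripper": 0.3},{"tx": 0,"ty": 0,"tz": 7.5,"wx": 0,"wy": 0,"wz": 0,"gripper": 0.3},{"tx": 0,"ty": 0,"tz": 8,"wx": 0,"wy": 0,"wz": 0,"gripper": 0.3}]}}

```text
time: 30.75
position: [0.4504, -0.3132, 0.0504]
tool_rot: [-3.14, -0.102, 0.002]
ft_force: [0.1, 0.4, -2.0]
grip_width: 0.559
grip_force: 12.0
```

>>> {"method": "jog_arm", "body": {"increments": [{"tx": 0,"ty": 0,"tz": 0.7,"wx": 0,"wy": 0,"wz": 0,"gripper": 0.3},{"tx": 0,"ty": 0,"tz": 1.4,"wx": 0,"wy": 0,"wz": 0,"gripper": 0.3},{"tx": 0,"ty": 0,"tz": 2,"wx": 0,"wy": 0,"wz": 0,"gripper": 0.3},{"tx": 0,"ty": 0,"tz": 2.5,"wx": 0,"wy": 0,"wz": 0,"gripper": 0.3},{"tx": 0,"ty": 0,"tz": 2.5,"wx": 0,"wy": 0,"wz": 0,"gripper": 0.3}]}}

```text
time: 31.17
position: [0.451, -0.3134, 0.0488]
tool_rot: [3.139, 0.102, -0.0]
ft_force: [0.5, 0.5, 2.1]
grip_width: 0.556
grip_force: 11.9
```

>>> {"method": "jog_arm", "body": {"increments": [{"tx": 0,"ty": 0,"tz": 0,"wx": 0,"wy": 0,"wz": 0,"gripper": 0.65},{"tx": 0,"ty": 0,"tz": 0,"wx": 0,"wy": 0,"wz": 0,"gripper": 0.8},{"tx": 0,"ty": 0,"tz": 0,"wx": 0,"wy": 0,"wz": 0,"gripper": 1},{"tx": 0,"ty": 0,"tz": 0,"wx": 0,"wy": 0,"wz": 0,"gripper": 1},{"tx": 0,"ty": 0,"tz": -5,"wx": 0,"wy": 0,"wz": 0,"gripper": 1}]}}

```text
time: 31.58
position: [0.4499, -0.313, 0.0527]
tool_rot: [-3.139, -0.102, 0.003]
ft_force: [-0.6, -0.3, 0.4]
grip_width: 0.844
grip_force: 0.0
```

>>> {"method": "jog_arm", "body": {"increments": [{"tx": 0,"ty": 0,"tz": -25,"wx": 0,"wy": 0,"wz": 0,"gripper": 1},{"tx": 0,"ty": 0,"tz": -60,"wx": 0,"wy": 0,"wz": 0,"gripper": 1},{"tx": 0,"ty": 0,"tz": -95,"wx": 0,"wy": 0,"wz": 0,"gripper": 1},{"tx": 0,"ty": 0,"tz": -130,"wx": 0,"wy": 0,"wz": 0,"gripper": 1},{"tx": 0,"ty": 0,"tz": -170,"wx": 0,"wy": 0,"wz": 0,"gripper": 1}]}}

```text
time: 32.0
position: [0.4501, -0.3126, 0.2247]
tool_rot: [-3.14, -0.102, 0.002]
ft_force: [-0.1, -0.4, -0.7]
grip_width: 0.998
grip_force: 0.0
```

>>> {"method": "jog_arm", "body": {"increments": [{"tx": -10,"ty": -38,"tz": 0,"wx": 0,"wy": 0,"wz": 0,"gripper": 1},{"tx": -15,"ty": -76,"tz": 0,"wx": 0,"wy": 0,"wz": 0,"gripper": 1},{"tx": -15,"ty": -110,"tz": 0,"wx": 0,"wy": 0,"wz": 0,"gripper": 1},{"tx": -15,"ty": -110,"tz": 0,"wx": 0,"wy": 0,"wz": 0,"gripper": 1},{"tx": -15,"ty": -110,"tz": 0,"wx": 0,"wy": 0,"wz": 0,"gripper": 1}]}}

```text
time: 32.42
position: [0.4289, -0.2029, 0.2241]
tool_rot: [3.136, 0.107, -0.001]
ft_force: [0.7, -1.2, 0.1]
grip_width: 1.003
grip_force: 0.0
```

Run:
```python
from h import *
for i in range(3): im=vision.get_image("wrist")
G={"square_prop":(.523,-.308),"beaker":(.4507,-.3132),"round_prop":(.5105,-.106)};im=look(list(G),G,yaw=.063,save="pics/w11.png")
go(.43,.05,.2,.19)
```

```text
square_prop [ 0.5254 -0.309 ] 0.66 [-1.5  1.2  0.8 -6.4]
beaker [ 0.4497 -0.3117] 0.84 [ 0.7 -0.6 -0.5  0.4]
round_prop [ 0.5102 -0.1058] 0.79 [-1.3 -0.3  2.3  0.4]
t [  17.6 -254.6   23.4] w [-0.001  0.    -0.127] at [ 0.4285 -0.2053  0.2231] F [ 0.2 -0.5 -0.4] g 1.0 0.0 t 32.8
```

View pics/w11.png

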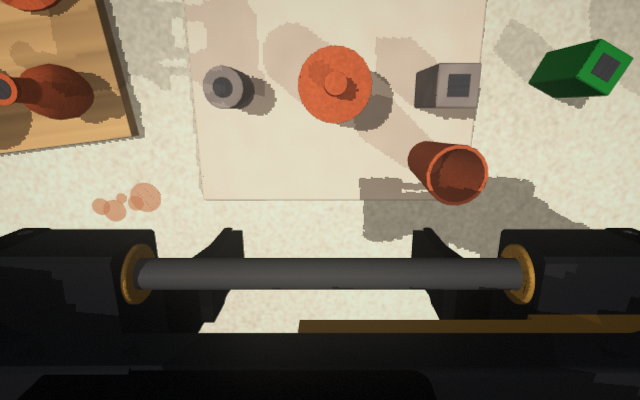

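The beaker stands upright at (450,175), in line with the square prop at (447,86). The props are unmoved. Now the vase.

>>> {"method": "jog_arm", "body": {"increments": [{"tx": 10,"ty": -38,"tz": 0,"wx": 0,"wy": 0,"wz": 0,"gripper": 0.6},{"tx": 22,"ty": -76,"tz": 0,"wx": 0,"wy": 0,"wz": 0,"gripper": 0.6},{"tx": 34,"ty": -114,"tz": 0,"wx": 0,"wy": 0,"wz": 0,"gripper": 0.6},{"tx": 46,"ty": -152,"tz": 0,"wx": 0,"wy": 0,"wz": 0,"gripper": 0.6},{"tx": 58,"ty": -190,"tz": 0,"wx": 0,"wy": 0,"wz": 0,"gripper": 0.6}]}}

```text
time: 33.18
position: [0.4745, -0.0098, 0.2234]
tool_rot: [3.139, 0.1, -0.0]
ft_force: [1.5, -0.9, -0.3]
grip_width: 0.711
grip_force: 0.0
```

>>> {"method": "jog_arm", "body": {"increments": [{"tx": 10,"ty": -30,"tz": 0,"wx": 0,"wy": 0,"wz": -0.05,"gripper": 0.6},{"tx": 20,"ty": -60,"tz": 20,"wx": 0,"wy": 0,"wz": -0.1,"gripper": 0.6},{"tx": 26,"ty": -71,"tz": 50,"wx": 0,"wy": 0,"wz": -0.127,"gripper": 0.6},{"tx": 26,"ty": -71,"tz": 80,"wx": 0,"wy": 0,"wz": -0.127,"gripper": 0.6},{"tx": 26,"ty": -71,"tz": 90,"wx": 0,"wy": 0,"wz": -0.127,"gripper": 0.6}]}}

```text
time: 33.6
position: [0.4931, 0.0621, 0.1294]
tool_rot: [-3.124, -0.304, 0.01]
ft_force: [-0.5, -0.2, -0.4]
grip_width: 0.6
grip_force: 0.0
```

>>> {"method": "jog_arm", "body": {"increments": [{"tx": 0,"ty": 0,"tz": 0,"wx": 0,"wy": 0,"wz": 0,"gripper": 0.6},{"tx": 0,"ty": 0,"tz": 0,"wx": 0,"wy": 0,"wz": 0,"gripper": 0.6},{"tx": 0,"ty": 0,"tz": 0,"wx": 0,"wy": 0,"wz": 0,"gripper": 0.6},{"tx": 0,"ty": 0,"tz": 0,"wx": 0,"wy": 0,"wz": 0,"gripper": 0.6},{"tx": 0,"ty": 0,"tz": 0,"wx": 0,"wy": 0,"wz": 0,"gripper": 0.6}]}}

```text
time: 34.02
position: [0.4966, 0.0608, 0.1347]
tool_rot: [3.126, 0.298, 0.003]
ft_force: [0.6, 0.5, 0.2]
grip_width: 0.603
grip_force: 0.0
```

```bash
python3 -c "
from h import *
go(.4955,.061,.068,.19)"
```

```text
t [-1.1 -0.6 66.7] w [ 0.002 -0.002  0.   ] at [0.4966 0.0608 0.1347] F [0.6 0.5 0.2] g 0.603 0.0 t 34.0
```

>>> {"method": "jog_arm", "body": {"increments": [{"tx": -1,"ty": 0,"tz": 15,"wx": 0,"wy": 0,"wz": 0,"gripper": 0.6},{"tx": -1,"ty": 0,"tz": 35,"wx": 0,"wy": 0,"wz": 0,"gripper": 0.6},{"tx": -1,"ty": 0,"tz": 52,"wx": 0,"wy": 0,"wz": 0,"gripper": 0.6},{"tx": -1,"ty": 0,"tz": 63,"wx": 0,"wy": 0,"wz": 0,"gripper": 0.6},{"tx": -1,"ty": 0,"tz": 67,"wx": 0,"wy": 0,"wz": 0,"gripper": 0.6}]}}

```text
time: 34.43
position: [0.4939, 0.0607, 0.0653]
tool_rot: [3.127, 0.3, -0.003]
ft_force: [-0.0, 0.2, -0.3]
grip_width: 0.601
grip_force: 0.0
```

>>> {"method": "jog_arm", "body": {"increments": [{"tx": 0,"ty": 0,"tz": 0,"wx": 0,"wy": 0,"wz": 0,"gripper": 0.55},{"tx": 0,"ty": 0,"tz": 0,"wx": 0,"wy": 0,"wz": 0,"gripper": 0.5},{"tx": 0,"ty": 0,"tz": 0,"wx": 0,"wy": 0,"wz": 0,"gripper": 0.4},{"tx": 0,"ty": 0,"tz": 0,"wx": 0,"wy": 0,"wz": 0,"gripper": 0.35},{"tx": 0,"ty": 0,"tz": 0,"wx": 0,"wy": 0,"wz": 0,"gripper": 0.35}]}}

```text
time: 34.85
position: [0.4951, 0.0612, 0.0669]
tool_rot: [3.127, 0.3, 0.001]
ft_force: [-0.2, -0.2, 0.0]
grip_width: 0.391
grip_force: 1.3
```

>>> {"method": "jog_arm", "body": {"increments": [{"tx": 0,"ty": 0,"tz": 0,"wx": 0,"wy": 0,"wz": 0,"gripper": 0.1},{"tx": 0,"ty": 0,"tz": 0,"wx": 0,"wy": 0,"wz": 0,"gripper": 0.1},{"tx": 0,"ty": 0,"tz": 0,"wx": 0,"wy": 0,"wz": 0,"gripper": 0.1},{"tx": 0,"ty": 0,"tz": 0,"wx": 0,"wy": 0,"wz": 0,"gripper": 0.1},{"tx": 0,"ty": 0,"tz": 0,"wx": 0,"wy": 0,"wz": 0,"gripper": 0.1}], "grip_force": 12}}

```text
time: 35.27
position: [0.4951, 0.0613, 0.0667]
tool_rot: [3.127, 0.301, 0.001]
ft_force: [0.4, 0.4, 5.1]
grip_width: 0.37
grip_force: 10.9
```

```bash
python3 -c "
from h import *
go(.4955,.061,.068,.19)"
```

```text
t [ 0.4  0.4 -1.3] w [ 0.    -0.001  0.002] at [0.4951 0.0613 0.0667] F [0.4 0.4 5.1] g 0.37 10.9 t 35.3
```

It closed on the shoulder at 32 mm, pushing up with 5 N. I'll open, rise 7 mm and re-grip on the neck.

>>> {"method": "jog_arm", "body": {"increments": [{"tx": 0,"ty": 0,"tz": 0,"wx": 0,"wy": 0,"wz": 0,"gripper": 0.5},{"tx": 0,"ty": 0,"tz": -1,"wx": 0,"wy": 0,"wz": 0,"gripper": 0.5},{"tx": 0,"ty": 0,"tz": -5,"wx": 0,"wy": 0,"wz": 0,"gripper": 0.5},{"tx": 0,"ty": 0,"tz": -7,"wx": 0,"wy": 0,"wz": 0,"gripper": 0.5},{"tx": 0,"ty": 0,"tz": -7,"wx": 0,"wy": 0,"wz": 0,"gripper": 0.5}]}}

```text
time: 35.68
position: [0.4945, 0.0611, 0.0735]
tool_rot: [3.127, 0.301, -0.001]
ft_force: [-0.3, 0.5, -0.1]
grip_width: 0.496
grip_force: 0.0
```

>>> {"method": "jog_arm", "body": {"increments": [{"tx": 0,"ty": 0,"tz": 0,"wx": 0,"wy": 0,"wz": 0,"gripper": 0.1},{"tx": 0,"ty": 0,"tz": 0,"wx": 0,"wy": 0,"wz": 0,"gripper": 0.1},{"tx": 0,"ty": 0,"tz": 0,"wx": 0,"wy": 0,"wz": 0,"gripper": 0.1},{"tx": 0,"ty": 0,"tz": 0,"wx": 0,"wy": 0,"wz": 0,"gripper": 0.1},{"tx": 0,"ty": 0,"tz": 0,"wx": 0,"wy": 0,"wz": 0,"gripper": 0.1}]}}

```text
time: 36.1
position: [0.4944, 0.0612, 0.0732]
tool_rot: [3.127, 0.301, -0.001]
ft_force: [-0.3, -1.3, -0.4]
grip_width: 0.253
grip_force: 11.0
```

>>> {"method": "jog_arm", "body": {"increments": [{"tx": 0,"ty": 0,"tz": 0,"wx": 0,"wy": 0,"wz": 0,"gripper": 0.1},{"tx": 0,"ty": 0,"tz": 0,"wx": 0,"wy": 0,"wz": 0,"gripper": 0.1},{"tx": 0,"ty": 0,"tz": 0,"wx": 0,"wy": 0,"wz": 0,"gripper": 0.1},{"tx": 0,"ty": 0,"tz": 0,"wx": 0,"wy": 0,"wz": 0,"gripper": 0.1},{"tx": 0,"ty": 0,"tz": 0,"wx": 0,"wy": 0,"wz": 0,"gripper": 0.1}]}}

```text
time: 36.52
position: [0.4944, 0.0612, 0.0732]
tool_rot: [3.127, 0.301, -0.001]
ft_force: [-0.3, -0.1, -0.3]
grip_width: 0.254
grip_force: 11.0
```

Now on the neck at 22 mm with no vertical load. Lift and carry.

>>> {"method": "jog_arm", "body": {"increments": [{"tx": 0,"ty": 0,"tz": -12,"wx": 0,"wy": 0,"wz": 0,"gripper": 0.1},{"tx": 0,"ty": 0,"tz": -35,"wx": 0,"wy": 0,"wz": 0,"gripper": 0.1},{"tx": 0,"ty": 0,"tz": -65,"wx": 0,"wy": 0,"wz": 0,"gripper": 0.1},{"tx": 0,"ty": 0,"tz": -95,"wx": 0,"wy": 0,"wz": 0,"gripper": 0.1},{"tx": 0,"ty": 0,"tz": -120,"wx": 0,"wy": 0,"wz": 0,"gripper": 0.1}]}}

```text
time: 36.93
position: [0.4948, 0.062, 0.1956]
tool_rot: [3.127, 0.303, 0.001]
ft_force: [0.5, 0.0, -1.5]
grip_width: 0.253
grip_force: 11.7
```

>>> {"method": "jog_arm", "body": {"increments": [{"tx": 12,"ty": 30,"tz": 0,"wx": 0,"wy": 0,"wz": 0,"gripper": 0.1},{"tx": 24,"ty": 65,"tz": 0,"wx": 0,"wy": 0,"wz": 0,"gripper": 0.1},{"tx": 36,"ty": 100,"tz": 0,"wx": 0,"wy": 0,"wz": 0,"gripper": 0.1},{"tx": 48,"ty": 135,"tz": 0,"wx": 0,"wy": 0,"wz": 0.05,"gripper": 0.1},{"tx": 58,"ty": 168,"tz": 0,"wx": 0,"wy": 0,"wz": 0.1,"gripper": 0.1}]}}

```text
time: 37.35
position: [0.5844, -0.0949, 0.1938]
tool_rot: [3.138, 0.139, -0.0]
ft_force: [0.5, 0.3, -0.7]
grip_width: 0.252
grip_force: 12.4
```

>>> {"method": "jog_arm", "body": {"increments": [{"tx": 0,"ty": 8,"tz": 0,"wx": 0,"wy": 0,"wz": 0.025,"gripper": 0.1},{"tx": 0,"ty": 8,"tz": 0,"wx": 0,"wy": 0,"wz": 0.025,"gripper": 0.1},{"tx": 0,"ty": 8,"tz": 0,"wx": 0,"wy": 0,"wz": 0.025,"gripper": 0.1},{"tx": 0,"ty": 8,"tz": 0,"wx": 0,"wy": 0,"wz": 0.025,"gripper": 0.1},{"tx": 0,"ty": 8,"tz": 0,"wx": 0,"wy": 0,"wz": 0.025,"gripper": 0.1}]}}

```text
time: 37.77
position: [0.5839, -0.0983, 0.1938]
tool_rot: [3.139, 0.111, -0.0]
ft_force: [0.8, 0.3, -1.1]
grip_width: 0.256
grip_force: 12.7
```

Run:
```python
from h import *
for i in range(4): im=vision.get_image("wrist")
cv2.imwrite("pics/w12.png",im["color"])
p=ctrl.get_state()["position"];print(bb(im,pts("bud_vase",p[0],p[1],p[2]-.0572)).round())
for c in("top","scene"):
  t=vision.get_image(c);D=vision.spot_in(c,"bud_vase")
  print(c,D[:2],bb(t,pts("bud_vase",p[0],p[1],p[2]-.0572)).round())
go(.5853,-.1013,.0732,.065)
```

```text
[285. 187. 372. 300.]
top [] [330. 165. 351. 186.]
scene [{'bbox': [317.6, 162.0, 341.2, 200.9], 'conf': 0.85}] [318. 161. 342. 202.]
t [  1.1   0.8 120.1] w [0.    0.001 0.002] at [ 0.5842 -0.1005  0.1933] F [-0.6 -0.3 -1.8] g 0.254 12.7 t 38.2
```

View pics/w12.png

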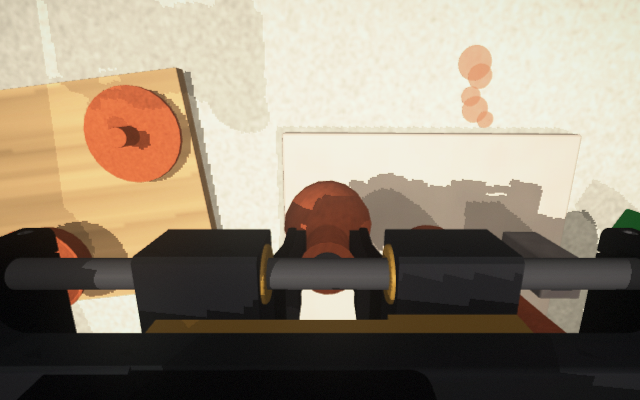

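The vase is held upright: its belly spans columns 285–372, matching the prediction, and the scene-camera box agrees too. The belly sits about 1–3 mm ahead of the TCP. Lower it now.

>>> {"method": "jog_arm", "body": {"increments": [{"tx": 0,"ty": 1,"tz": 15,"wx": 0,"wy": 0,"wz": 0,"gripper": 0.1},{"tx": 0,"ty": 1,"tz": 45,"wx": 0,"wy": 0,"wz": 0,"gripper": 0.1},{"tx": 0,"ty": 1,"tz": 75,"wx": 0,"wy": 0,"wz": 0,"gripper": 0.1},{"tx": 0,"ty": 1,"tz": 95,"wx": 0,"wy": 0,"wz": 0,"gripper": 0.1},{"tx": 0,"ty": 1,"tz": 105,"wx": 0,"wy": 0,"wz": 0,"gripper": 0.1}]}}

```text
time: 38.58
position: [0.5823, -0.1018, 0.0852]
tool_rot: [-3.139, -0.105, 0.008]
ft_force: [-1.4, -0.7, -2.1]
grip_width: 0.251
grip_force: 12.7
```

>>> {"method": "jog_arm", "body": {"increments": [{"tx": 0,"ty": 0,"tz": 2,"wx": 0,"wy": 0,"wz": 0,"gripper": 0.1},{"tx": 0,"ty": 0,"tz": 4,"wx": 0,"wy": 0,"wz": 0,"gripper": 0.1},{"tx": 0,"ty": 0,"tz": 6,"wx": 0,"wy": 0,"wz": 0,"gripper": 0.1},{"tx": 0,"ty": 0,"tz": 8,"wx": 0,"wy": 0,"wz": 0,"gripper": 0.1},{"tx": 0,"ty": 0,"tz": 8,"wx": 0,"wy": 0,"wz": 0,"gripper": 0.1}]}}

```text
time: 39.0
position: [0.5848, -0.1018, 0.0811]
tool_rot: [3.139, 0.105, 0.001]
ft_force: [-0.4, -0.2, -1.6]
grip_width: 0.253
grip_force: 12.7
```

>>> {"method": "jog_arm", "body": {"increments": [{"tx": 0,"ty": 0,"tz": 0.5,"wx": 0,"wy": 0,"wz": 0,"gripper": 0.1},{"tx": 0,"ty": 0,"tz": 1,"wx": 0,"wy": 0,"wz": 0,"gripper": 0.1},{"tx": 0,"ty": 0,"tz": 1.5,"wx": 0,"wy": 0,"wz": 0,"gripper": 0.1},{"tx": 0,"ty": 0,"tz": 2,"wx": 0,"wy": 0,"wz": 0,"gripper": 0.1},{"tx": 0,"ty": 0,"tz": 2,"wx": 0,"wy": 0,"wz": 0,"gripper": 0.1}]}}

```text
time: 39.42
position: [0.5842, -0.1017, 0.0782]
tool_rot: [3.139, 0.105, -0.001]
ft_force: [-0.7, -0.3, -1.1]
grip_width: 0.253
grip_force: 12.7
```

```bash
python3 -c "
from h import *
go(.5845,-.1013,.0732,.065)"
```

```text
t [ 0.3 -0.4  5. ] w [0.    0.001 0.002] at [ 0.5842 -0.1017  0.0782] F [-0.7 -0.3 -1.1] g 0.253 12.7 t 39.4
```

>>> {"method": "jog_arm", "body": {"increments": [{"tx": 0,"ty": 0,"tz": 1,"wx": 0,"wy": 0,"wz": 0,"gripper": 0.1},{"tx": 0,"ty": 0,"tz": 2,"wx": 0,"wy": 0,"wz": 0,"gripper": 0.1},{"tx": 0,"ty": 0,"tz": 3,"wx": 0,"wy": 0,"wz": 0,"gripper": 0.1},{"tx": 0,"ty": 0,"tz": 3.5,"wx": 0,"wy": 0,"wz": 0,"gripper": 0.1},{"tx": 0,"ty": 0,"tz": 3.5,"wx": 0,"wy": 0,"wz": 0,"gripper": 0.1}]}}

```text
time: 39.83
position: [0.5841, -0.1016, 0.0745]
tool_rot: [3.14, 0.105, -0.001]
ft_force: [0.4, -0.1, -1.4]
grip_width: 0.257
grip_force: 12.7
```

>>> {"method": "jog_arm", "body": {"increments": [{"tx": 0,"ty": 0,"tz": 0.4,"wx": 0,"wy": 0,"wz": 0,"gripper": 0.1},{"tx": 0,"ty": 0,"tz": 0.8,"wx": 0,"wy": 0,"wz": 0,"gripper": 0.1},{"tx": 0,"ty": 0,"tz": 1.2,"wx": 0,"wy": 0,"wz": 0,"gripper": 0.1},{"tx": 0,"ty": 0,"tz": 1.5,"wx": 0,"wy": 0,"wz": 0,"gripper": 0.1},{"tx": 0,"ty": 0,"tz": 1.5,"wx": 0,"wy": 0,"wz": 0,"gripper": 0.1}]}}

```text
time: 40.25
position: [0.5843, -0.1016, 0.0733]
tool_rot: [3.139, 0.105, -0.001]
ft_force: [-0.0, 0.0, -1.4]
grip_width: 0.251
grip_force: 12.7
```

>>> {"method": "jog_arm", "body": {"increments": [{"tx": 0,"ty": 0,"tz": 0.3,"wx": 0,"wy": 0,"wz": 0,"gripper": 0.1},{"tx": 0,"ty": 0,"tz": 0.6,"wx": 0,"wy": 0,"wz": 0,"gripper": 0.1},{"tx": 0,"ty": 0,"tz": 1,"wx": 0,"wy": 0,"wz": 0,"gripper": 0.1},{"tx": 0,"ty": 0,"tz": 1,"wx": 0,"wy": 0,"wz": 0,"gripper": 0.1},{"tx": 0,"ty": 0,"tz": 1,"wx": 0,"wy": 0,"wz": 0,"gripper": 0.1}]}}

```text
time: 40.67
position: [0.5847, -0.1016, 0.0732]
tool_rot: [3.139, 0.105, 0.0]
ft_force: [-1.2, 0.6, 5.2]
grip_width: 0.251
grip_force: 13.1
```

Contact. Release and rise.

>>> {"method": "jog_arm", "body": {"increments": [{"tx": 0,"ty": 0,"tz": -0.4,"wx": 0,"wy": 0,"wz": 0,"gripper": 0.3},{"tx": 0,"ty": 0,"tz": -0.4,"wx": 0,"wy": 0,"wz": 0,"gripper": 0.4},{"tx": 0,"ty": 0,"tz": -0.4,"wx": 0,"wy": 0,"wz": 0,"gripper": 0.55},{"tx": 0,"ty": 0,"tz": -0.4,"wx": 0,"wy": 0,"wz": 0,"gripper": 0.55},{"tx": 0,"ty": 0,"tz": -3,"wx": 0,"wy": 0,"wz": 0,"gripper": 0.55}]}}

```text
time: 41.08
position: [0.5837, -0.1017, 0.0746]
tool_rot: [-3.14, -0.105, 0.003]
ft_force: [-0.1, -0.7, -0.1]
grip_width: 0.504
grip_force: 0.0
```

>>> {"method": "jog_arm", "body": {"increments": [{"tx": 0,"ty": 0,"tz": -25,"wx": 0,"wy": 0,"wz": 0,"gripper": 0.6},{"tx": 0,"ty": 0,"tz": -60,"wx": 0,"wy": 0,"wz": 0,"gripper": 0.6},{"tx": 0,"ty": 0,"tz": -95,"wx": 0,"wy": 0,"wz": 0,"gripper": 0.6},{"tx": 0,"ty": 0,"tz": -130,"wx": 0,"wy": 0,"wz": 0,"gripper": 0.6},{"tx": 0,"ty": 0,"tz": -165,"wx": 0,"wy": 0,"wz": 0,"gripper": 0.6}]}}

```text
time: 41.5
position: [0.5841, -0.1014, 0.242]
tool_rot: [3.139, 0.106, -0.001]
ft_force: [0.9, -0.6, -0.1]
grip_width: 0.596
grip_force: 0.0
```

>>> {"method": "jog_arm", "body": {"increments": [{"tx": -40,"ty": 10,"tz": 0,"wx": 0,"wy": 0,"wz": 0,"gripper": 0.6},{"tx": -80,"ty": 20,"tz": -10,"wx": 0,"wy": 0,"wz": 0,"gripper": 0.6},{"tx": -120,"ty": 40,"tz": -20,"wx": 0,"wy": 0,"wz": 0,"gripper": 0.6},{"tx": -145,"ty": 60,"tz": -30,"wx": 0,"wy": 0,"wz": 0,"gripper": 0.6},{"tx": -145,"ty": 70,"tz": -40,"wx": 0,"wy": 0,"wz": 0,"gripper": 0.6}]}}

```text
time: 41.92
position: [0.439, -0.1851, 0.2816]
tool_rot: [3.128, 0.092, -0.01]
ft_force: [0.8, -0.5, -0.0]
grip_width: 0.601
grip_force: 0.0
```

Run:
```python
from h import *
for i in range(5): im=vision.get_image("wrist")
G={"square_prop":(.523,-.308),"beaker":(.4507,-.3132),"round_prop":(.5105,-.106),"bud_vase":(.5855,-.1015)};im=look(list(G),G,yaw=.063,save="pics/w13.png")
print("lid",bb(im,pts("lid",.5165,-.207,.078)).round(), [d["bbox"] for d in vision.spot_in("wrist","lid")])
s=ctrl.get_state();print(s["position"],s["time"])
```

```text
square_prop [ 0.5235 -0.3074] 0.87 [-3.   3.1  1.2 -3.9]
beaker [ 0.4505 -0.3132] 0.71 [ 0.5 -1.4 -0.4  0.9]
round_prop [ 0.5084 -0.1063] 0.69 [ 0.1 -0.  -0.1  0. ]
bud_vase [ 0.5861 -0.1025] 0.79 [-0.6 -0.   0.8  0.1]
lid [329.  76. 391. 140.] [[329.3, 75.8, 390.8, 141.7]]
[ 0.44476538 -0.18003184  0.27978237] 42.4667
```

View pics/w13.png

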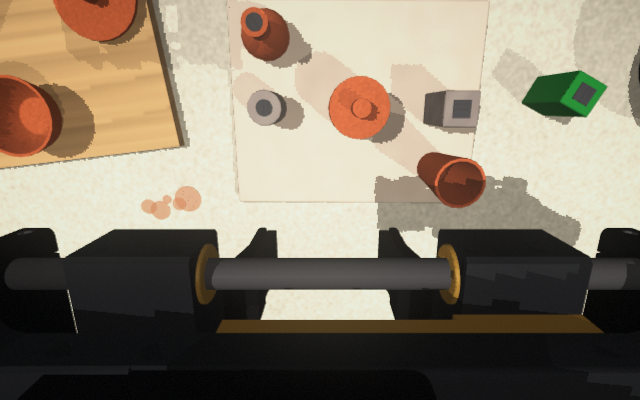

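Everything stands upright and in place. The vase is at (262,32) behind the round prop at (266,107), the lid is on the jar at (360,108), and the beaker at (455,180) is in front of the square prop. Handing in.

```bash
python3 -c "
from h import *
print(ctrl.close_job())"
```

```text
the job is handed in; nothing more can be done
None
```

The job is handed in: the jar stands midway between the props with its lid seated, the beaker in front of the square prop, and the vase behind the round prop (both gaps measured at about 3 cm). The bowl, wide lid and props were left unmoved, and it took about 42 s of the 118 s allowed.

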